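# Change over the microscope clamp and queue the carriers

### The arm

A 6-joint arm with a two-finger parallel gripper is mounted at the origin on the work surface. World frame = base frame: x ahead of the robot, y to its left, z up, the work surface at z = 0. Lengths are in m, angles in rad, forces in N, time in s.
With the tool pointing down it reaches from about 0.325 to 0.75 m from the base axis. Payload 7.6 kg.
Tool frame: the origin (TCP) lies midway between the tips of the shut fingers; the grasp point (between the pads) lies bot.grasp_offset behind it (bot.grasp_offset is the distance from the TCP to the grasp point, in m); y points along the fingers, z is the direction in which the jaws open and shut, and the axes are right-handed (so a half turn about y gives the same grasp; the last joint's range is limited). The gripper opens to 85 mm and grips with 20 to 120 N. Pads are 22 mm wide; open, the fingers measure 114 mm over their backs; the gripper's body (76 mm by 85 mm) begins 54 mm behind the grasp point. The pads swing forward as they close: fully open they stand 13 mm farther back than shut.
Start: joints at [1.137, 0.052, 1.401, -0, 1.689, -0.07], TCP at [0.187, 0.491, 0.231] pointing down, gripper open.
Joint ranges: [-2.9, 2.9], [-0.91, 2.17], [0.12, 2.37], [-1.06, 4.2], [0.26, 2.73], [-2.93, 2.93]. Speed limits (rad/s): [2.57, 2.57, 3.01, 3.14, 3.14, 3.14].

### API

Orientations are given as [roll, pitch, yaw] about the fixed x, y, z axes, in that order (R = Rz(yaw) Ry(pitch) Rx(roll)).
In Python, from station import sensors, viewer, finish_job, bot gives the robot as it stands.
- The arm moves only by the shell command python3 -m jog 'ROWS' [FORCE]. ROWS is JSON, a list of rows, each a list of 3 entries, a list of its own where there are three numbers: the shift along the tool's x, y, z in m, then the turn about the tool's y in rad, then the closure in counts, from 0 (fully open) to 255 (shut). In form: [[[x, y, z], roll, hand], ...]. A call has 1 to 20 rows; each row is the pose to reach, as a shift and turn from the pose commanded when the call began, along the tool's axes at that moment; what a row does not reach only later rows make up. A row lasts 1/12 s, in which the tool goes at most 41.7 mm and 7.16 degrees, less where a joint would pass 70% of its speed; a pose out of reach is approached as far as the arm can. A call with a gripper value outside its range is refused whole. The fingers move at their own pace and stop on an object; FORCE is the grip in N (left out, the last holds). Time passes only in rows, so rows that repeat a pose let the fingers close. It gives the time, the measured TCP pose, the force and the opening at its end, in the units of the state.
- sensors.sense(): the state, without advancing time (a new reading comes with each control period).
- viewer.camera(name): name is "scene" or "side" or "wrist"; returns the picture (480x640x3 uint8, red, green, blue); there is no depth.
- viewer.camera_info(name): a dict with "vfov" (degrees; the focal length in pixels is half the picture's height over the tangent of half this angle, whatever the lens; pixels are square), "cx", "cy" (the principal point, pixels), "world_from_camera" (4x4, takes a point from camera to world coordinates). Camera axes: x right, y down, z forward; pixel columns grow to the right and rows downward; lengths in m; the calibration is good to about 2 mm. A picture is of the moment at which its call begins: read the wrist's pose just before it. camera_info takes no time and is no camera call; for the wrist camera it gives the pose at the moment of the call.
- finish_job(): hands the job in, once; it reports no verdict.
The state is a dict: "time": time; "q": joint angles; "qd": joint speeds; "joint_efforts": joint torques, N m; "position": TCP position; "ee_rot": TCP orientation; "ft_force": force on the tool from outside, world axes, zero at the start; "torque": the same for the moment, N m; "width": finger opening in m.
Only numpy, scipy, OpenCV 4.12 (cv2) and the standard library are available. Lean on these libraries where they do the work, as an engineer would, in place of code of your own. Each camera call takes 0.05 s, during which the arm holds its last target.

### The job

Get the bench ready for inspection: open the lever of the stage clamp, move the finished block from its pocket into the white tray, set down ground face up, then seat the new block from the bench, also face up, fully down in the pocket and swing the lever fully shut over it. Hook every specimen carrier that is standing on the bench onto the queue rail in its open part and slide it along until all of it is past the black mark, in the parking bay, hanging freely. Leave the other things on the bench where they are.

Things in the scene. Friction and masses are not known exactly. Their poses are not given: they have to be found in the camera images.
- carrier1: C-shaped aluminium specimen carrier, 141 mm tall, standing on its foot; may be absent. Origin: centre of the foot's underside; mouth of the C faces +x. Foot 56 (x) x 46 (y) x 8 mm, with a round black mount up to z 26. Stem x -20 to -10, z 8 to 108, 36 wide in y. Grip fin on top: 10 thick in x, 30 long in y, z 108 to 141
- carrier2: C-shaped aluminium specimen carrier, 141 mm tall, standing on its foot; may be absent. Origin: centre of the foot's underside; mouth of the C faces +x. Foot 56 (x) x 46 (y) x 8 mm, with a round black mount up to z 26. Stem x -20 to -10, z 8 to 108, 36 wide in y. Grip fin on top: 10 thick in x, 30 long in y, z 108 to 141
- carrier3: C-shaped aluminium specimen carrier, 141 mm tall, standing on its foot; may be absent. Origin: centre of the foot's underside; mouth of the C faces +x. Foot 56 (x) x 46 (y) x 8 mm, with a round black mount up to z 26. Stem x -20 to -10, z 8 to 108, 36 wide in y. Grip fin on top: 10 thick in x, 30 long in y, z 108 to 141
- carrier1_hook (a point): on carrier1, 100 mm above its origin: middle of the underside of the hook arm (arm x -20 to 18, z 100 to 108), which rests on the rail's top. The lip at x 10 to 18 reaches down to z 82: hook is an inverted U, 20 mm wide inside
- carrier2_hook (a point): on carrier2, 100 mm above its origin: middle of the underside of the hook arm (arm x -20 to 18, z 100 to 108), which rests on the rail's top. The lip at x 10 to 18 reaches down to z 82: hook is an inverted U, 20 mm wide inside
- carrier3_hook (a point): on carrier3, 100 mm above its origin: middle of the underside of the hook arm (arm x -20 to 18, z 100 to 108), which rests on the rail's top. The lip at x 10 to 18 reaches down to z 82: hook is an inverted U, 20 mm wide inside
- rail: fixed queue rail; origin on the bench below the bar's middle, y along the bar. Steel bar 12 x 12 mm, y -180 to 180, top at z 200; end posts at y +-174; 110 x 380 x 6 drip plate below. Open part y -165 to -15; parking bay y 0 to 165 has guard bars beside the rail (x +-45, 8 wide, z 145 to 155), so carriers can only be slid in; end stop face at y 167, top z 214
- mark (a point): the black band on the rail at its y = -10 mm, at the bar's top face: the mark
- clamp: fixed stage clamp, white plate 100 (x) x 170 (y) mm on a dark base, top at z 34; origin at the centre of its underside. In its middle a rectangular pocket 42 (x) x 66 (y) mm with chamfered edges, 18 mm deep (floor at z 16). Lever pivot post at y +58 mm
- finished: finished specimen block, same make and size as the new one; starts in the clamp's pocket under the lever; origin at the centre of its underside
- tray: fixed white open tray on the bench, 100 x 100 mm, walls 22 mm high and 4 thick, floor 4 mm thick; origin at the centre of its underside
- pocket (a point): centre of the pocket floor, axes as the clamp's: long side of the pocket along y
- lever (a joint): clamp lever, swings level about the vertical pivot; 0 = shut (lies along the clamp's -y over the pocket), grows counter-clockwise as seen from above, up to 1.9 = open towards the clamp's +x side; stays where it is left
- lever_pin (a point): middle of the upright black handle pin at the lever's free end, 118 mm from the pivot, 16 mm diameter, top 18 mm above this point, lever bar's top face 18 mm below it (pin stands 73 to 109 mm above the bench); bar's underside is 65 mm above the bench
- lever_hinge (a point): point on the lever's vertical pivot axis
- specimen: the new, rectangular black resin specimen block, 36 (x) x 60 (y) x 46 (z) mm, standing on the bench, ground steel face up; origin at the centre of its underside
- dish: bystander: glass dish, 70 mm wide, 18 high
- mount1: bystander: round black mount, 38 mm wide, 22 high
- mount2: bystander: round white mount, 32 mm wide, 24 high
- beaker: bystander: glass beaker 70 mm wide, 90 high
- driver: bystander: screwdriver 180 mm long
- wash: bystander: white bottle 60 mm wide, 150 high

How it is judged:
By the outcome, as a careful person would: the job done as asked, in the order asked, and still so for the second after the job is handed in, with the robot touching nothing.
Of carrier1, carrier2, carrier3 only 2 to 3 are there at a start; the rules pass over those that are not, and their reading is None.
At some moment in a run one of specimen, finished may be knocked a few centimetres aside while the robot is not near it.
It also fails if it takes over 208 s, if anything falls off the work surface, if the arm or the gripper's body presses on something with over 40 N, if the wrist force passes 120 N, or if a joint passes its speed limit or range.

## Working session

There is one attempt and no reset: what is moved stays moved. The work goes in short steps, Python scripts to look and compute and a shell command to move; the robot and the scene stay as the last step left them, time stands still between calls to the robot, and variables do not carry over. Pictures are saved under pics/ and viewed, and the job is handed in when it is done.

```bash
ls -la; mkdir -p pics; python3 - <<'E'
from station import sensors, viewer, bot
import cv2,numpy as np
print(sensors.sense()); print(bot.grasp_offset)
for n in ["scene","side","wrist"]:
    i=viewer.camera_info(n); print(n,i)
    cv2.imwrite(f"pics/{n}0.png",viewer.camera(n)[:,:,::-1])
E
```

```text
total 12
drwxr-xr-x  3 agent agent 4096 Dec  7 02:05 .
drwxr-xr-x 23 root  root  4096 Dec  7 02:05 ..
drwxr-xr-x  2 agent agent 4096 Dec  7 02:05 pics
{'time': 0.0, 'q': array([ 1.13669255e+00,  5.28587668e-02,  1.40175559e+00,  2.84742493e-05,
        1.68859987e+00, -7.02754938e-02]), 'qd': array([-4.70133202e-04,  3.52103388e-03,  5.57358591e-05, -3.20707770e-04,
        9.76508609e-04,  6.11022697e-04]), 'joint_efforts': array([ 2.36889036e-04, -3.81663179e+01, -3.60184658e+01, -5.32807803e-05,
        6.29081434e-03,  4.11388257e-08]), 'position': array([0.18665234, 0.49036854, 0.23044533]), 'ee_rot': array([-1.57241191e+00,  1.42075087e-04, -3.63825075e-01]), 'ft_force': array([-0.44918016, -0.28713503, -0.60827514]), 'torque': array([ 0.03049739, -0.00946989, -0.01853435]), 'width': 0.08538196610274444}
0.0187
scene {'vfov': 42.56389830410437, 'cx': 335.5170397262731, 'cy': 240.21564653487147, 'world_from_camera': array([[ 0.01038843,  0.83677574, -0.54744721,  1.36180455],
       [ 0.99994455, -0.00963702,  0.00424483,  0.07800498],
       [-0.00172379, -0.54746095, -0.83682946,  1.36252774],
       [ 0.        ,  0.        ,  0.        ,  1.        ]])}
side {'vfov': 57.609213737526076, 'cx': 319.7903467153353, 'cy': 238.9931312221363, 'world_from_camera': array([[ 0.98092753, -0.09709188,  0.1683875 ,  0.41397879],
       [-0.19356015, -0.56711694,  0.80057032, -0.76945205],
       [ 0.01776652, -0.81789458, -0.57509374,  0.7394144 ],
       [ 0.        ,  0.        ,  0.        ,  1.        ]])}
wrist {'vfov': 62.67910925257497, 'cx': 318.67057881675964, 'cy': 242.02367487930726, 'world_from_camera': array([[ 0.35623124,  0.901656  ,  0.24518515,  0.12475303],
       [ 0.93439727, -0.3434622 , -0.09452754,  0.51380186],
       [-0.00101949,  0.262774  , -0.96485687,  0.37334875],
       [ 0.        ,  0.        ,  0.        ,  1.        ]])}
```

View pics/scene0.png

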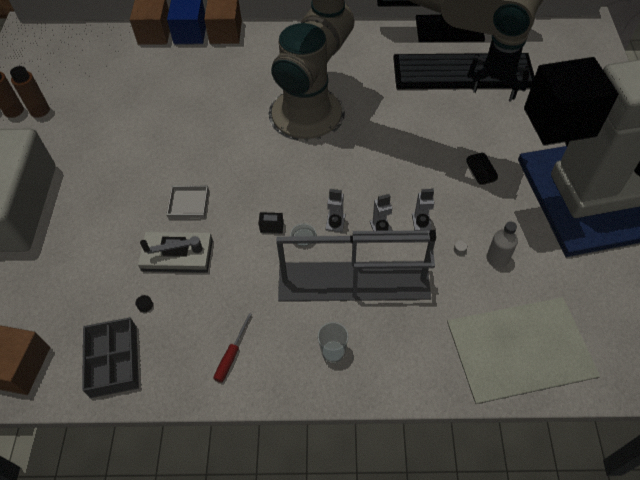

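View pics/side0.png

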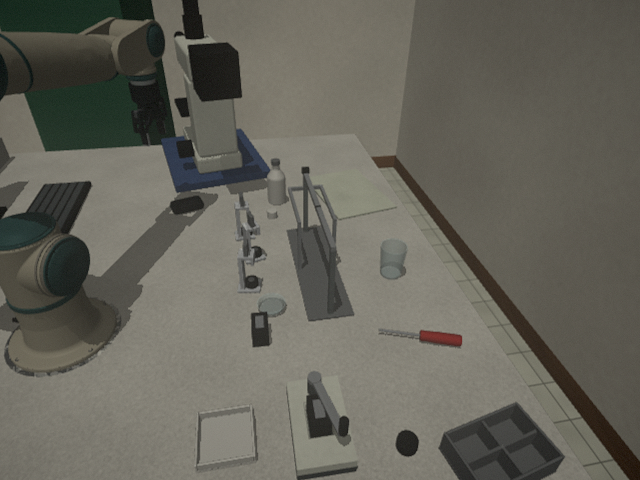

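View pics/wrist0.png

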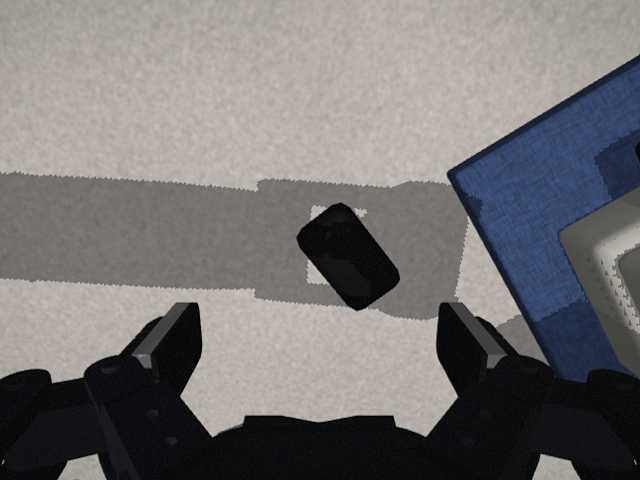

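```bash
python3 - <<'E'
import cv2
a=cv2.imread("pics/scene0.png"); b=cv2.imread("pics/side0.png")
def c(im,x,y,w,h,s,n): cv2.imwrite(n,cv2.convertScaleAbs(cv2.resize(im[y:y+h,x:x+w],None,fx=s,fy=s,interpolation=cv2.INTER_CUBIC),alpha=1.5))
c(a,120,170,130,110,6,"pics/s1.png"); c(a,250,175,200,140,4,"pics/s2.png")
c(b,170,350,200,130,4,"pics/d1.png"); c(b,220,150,150,180,3.3,"pics/d2.png")
E
```

```text
(no output)
```

View pics/s1.png

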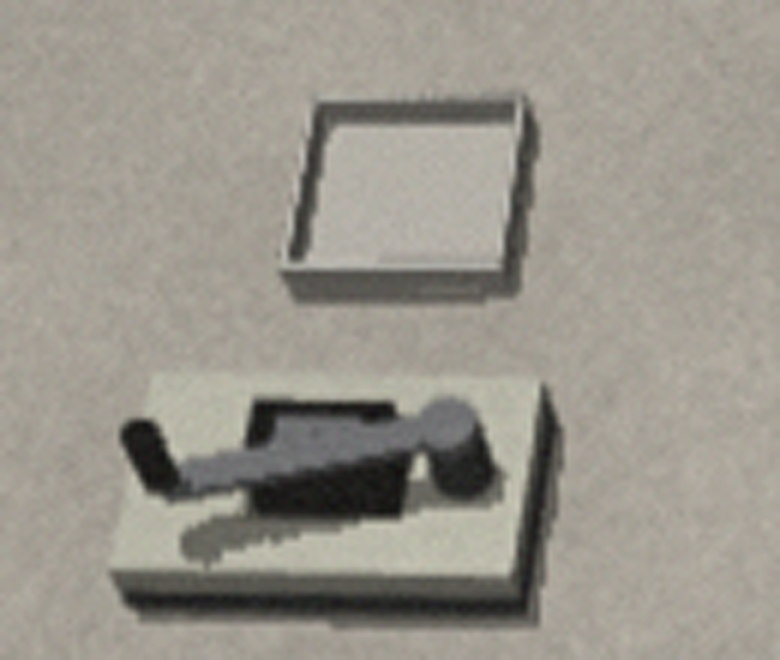

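View pics/s2.png

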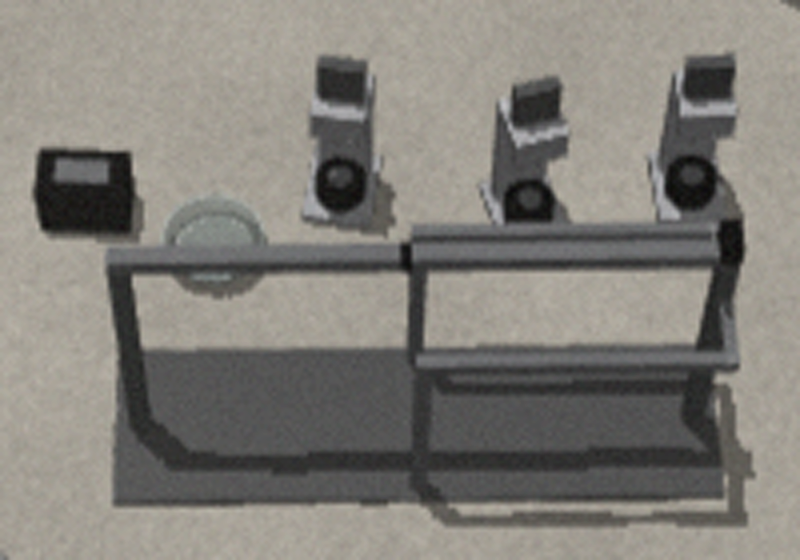

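View pics/d1.png

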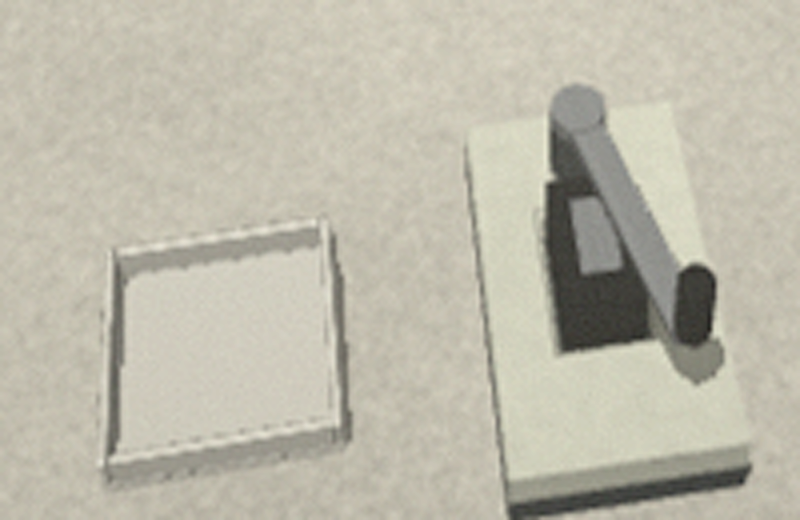

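View pics/d2.png

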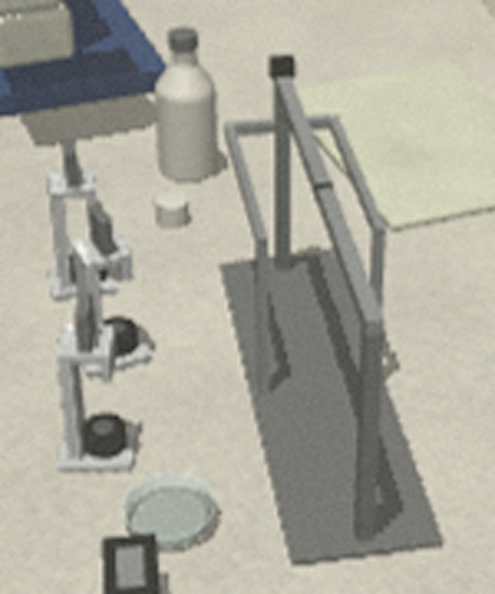

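```bash
cat > h.py <<'E'
import numpy as np, cv2
from station import sensors, viewer, bot
def K(n,i=None):
    i=i or viewer.camera_info(n); f=240/np.tan(np.radians(i["vfov"])/2); return f,i["cx"],i["cy"],np.array(i["world_from_camera"])
def ray(n,u,v,i=None):
    f,cx,cy,T=K(n,i); d=T[:3,:3]@np.array([(u-cx)/f,(v-cy)/f,1]); return T[:3,3],d
def pt(n,u,v,z,i=None):
    o,d=ray(n,u,v,i); return o+d*(z-o[2])/d[2]
def proj(n,p,i=None):
    f,cx,cy,T=K(n,i); q=T[:3,:3].T@(np.asarray(p)-T[:3,3]); return np.array([cx+f*q[0]/q[2],cy+f*q[1]/q[2]])
def pose():
    s=sensors.sense(); return s["position"],s["ee_rot"][2],s
def to_tool(dw,yaw=None):
    # world shift -> tool shift [x,y,z]
    if yaw is None: yaw=pose()[1]
    c,s=np.cos(yaw),np.sin(yaw); return np.array([c*dw[0]+s*dw[1],-dw[2],-s*dw[0]+c*dw[1]])
def snap(n,name):
    i=viewer.camera_info(n); im=viewer.camera(n)[:,:,::-1].copy(); cv2.imwrite(f"pics/{name}.png",im); np.save(f"pics/{name}.npy",i,allow_pickle=True); return im,i
def info(name): return np.load(f"pics/{name}.npy",allow_pickle=True).item()
def go(target,yaw=None):
    p,y,s=pose(); t=to_tool(np.array(target)-p,y); 
    print("t",round(s["time"],2),"now",p.round(4),"yaw",round(y,4),"shift",t.round(4),"roll",None if yaw is None else round(-((yaw-y+np.pi)%(2*np.pi)-np.pi),4),"w",round(s["width"],4),"F",s["ft_force"].round(1))
E
python3 - <<'E'
from h import *
def P(n,ox,oy,s,X,Y,z): 
    return pt(n,(X+.5)/s-.5+ox,(Y+.5)/s-.5+oy,z).round(4)
S=lambda X,Y,z:P("scene",120,170,6,X,Y,z)
R=lambda X,Y,z:P("scene",250,175,4,X,Y,z)
print("clamp top",S(152,375,.034),S(545,382,.034),S(515,578,.034),S(113,572,.034))
print("pivot",S(448,423,.08), "pin top",S(138,428,.109),"bar end",S(185,480,.073))
print("tray",S(315,100,.022),S(523,97,.022),S(504,268,.022),S(283,268,.022))
print("fins c1",R(320,58,.141),R(365,62,.141),"c2",R(513,88,.141),R(558,80,.141),"c3",R(686,58,.141),R(734,57,.141))
print("mount tops",R(342,175,.026),R(530,195,.026),R(690,175,.026))
print("rail top",R(108,250,.2),R(412,245,.2),"plate",R(113,503,.006),R(722,497,.006),R(125,352,.006),"endstop",R(725,222,.214))
print("spec top",R(40,150,.046),R(131,150,.046),R(131,185,.046),R(45,185,.046))
E
```

```text
clamp top [ 0.4617 -0.4107  0.034 ] [ 0.4673 -0.2399  0.034 ] [ 0.566  -0.2425  0.034 ] [ 0.5611 -0.4112  0.034 ]
pivot [ 0.5183 -0.2671  0.08  ] pin top [ 0.5384 -0.3846  0.109 ] bar end [ 0.5407 -0.3744  0.073 ]
tray [ 0.3017 -0.3643  0.022 ] [ 0.3011 -0.2688  0.022 ] [ 0.3978 -0.2672  0.022 ] [ 0.3966 -0.3658  0.022 ]
fins c1 [0.4096 0.071  0.141 ] [0.4131 0.0992 0.141 ] c2 [0.4345 0.1907 0.141 ] [0.4286 0.219  0.141 ] c3 [0.4123 0.3002 0.141 ] [0.4118 0.3303 0.141 ]
mount tops [0.4182 0.0845 0.026 ] [0.4358 0.2083 0.026 ] [0.4209 0.3153 0.026 ]
rail top [ 0.5914 -0.0492  0.2   ] [0.59   0.1228 0.2   ] plate [ 0.6505 -0.0595  0.006 ] [0.6506 0.3173 0.006 ] [ 0.5416 -0.0563  0.006 ] endstop [0.5858 0.2987 0.214 ]
spec top [ 0.4099 -0.1142  0.046 ] [ 0.4106 -0.0543  0.046 ] [ 0.4387 -0.0532  0.046 ] [ 0.438  -0.1093  0.046 ]
```

```bash
python3 - <<'E'
from h import *
go([0.33,0.1,0.28],-1.4); 
y=pose()[1]; print(to_tool(np.array([0.525,-0.345,0.28])-np.array([.33,.1,.28]),-1.4))
E
```

```text
t 0.15 now [0.1867 0.4904 0.2307] yaw -0.3638 shift [ 0.2729 -0.0493 -0.3139] roll 1.0362 w 0.0855 F [0.1 1.  0.1]
[ 0.47166872 -0.          0.11652732]
```

```bash
python3 -m jog '[[[0.273,-0.05,-0.314],1.036,0],[[0.273,-0.05,-0.314],1.036,0],[[0.273,-0.05,-0.314],1.036,0],[[0.273,-0.05,-0.314],1.036,0],[[0.273,-0.05,-0.314],1.036,0],[[0.273,-0.05,-0.314],1.036,0],[[0.273,-0.05,-0.314],1.036,0],[[0.273,-0.05,-0.314],1.036,0],[[0.273,-0.05,-0.314],1.036,0],[[0.273,-0.05,-0.314],1.036,0],[[0.273,-0.05,-0.314],1.036,0],[[0.273,-0.05,-0.314],1.036,0]]' 40; python3 -c "
from h import *
go([0.525,-0.345,0.28],-1.4)"
```

```text
time: 1.15
position: [0.3308, 0.0981, 0.2814]
ee_rot: [-1.57, 0.0, -1.406]
ft_force: [-0.5, 0.4, 0.8]
width: 0.0857
t 1.15 now [0.3308 0.0981 0.2814] yaw -1.4058 shift [0.469  0.0014 0.1188] roll -0.0058 w 0.0857 F [-0.5  0.4  0.8]
```

```bash
python3 -m jog '[[[0.469,0,0.119],0,0],[[0.469,0,0.119],0,0],[[0.469,0,0.119],0,0],[[0.469,0,0.119],0,0],[[0.469,0,0.119],0,0],[[0.469,0,0.119],0,0],[[0.469,0,0.119],0,0],[[0.469,0,0.119],0,0],[[0.469,0,0.119],0,0],[[0.469,0,0.119],0,0],[[0.469,0,0.119],0,0],[[0.469,0,0.119],0,0],[[0.469,0,0.119],0,0],[[0.469,0,0.119],0,0]]'; python3 -c "
from h import *
go([0.525,-0.345,0.28],-1.4); snap('wrist','w1')"
```

```text
time: 2.32
position: [0.5285, -0.3407, 0.2791]
ee_rot: [-1.573, 0.003, -1.398]
ft_force: [0.4, 0.5, 0.0]
width: 0.0854
t 2.32 now [ 0.5285 -0.3407  0.2791] yaw -1.3985 shift [ 0.0036 -0.0009 -0.0042] roll 0.0015 w 0.0854 F [0.4 0.5 0. ]
```

View pics/w1.png

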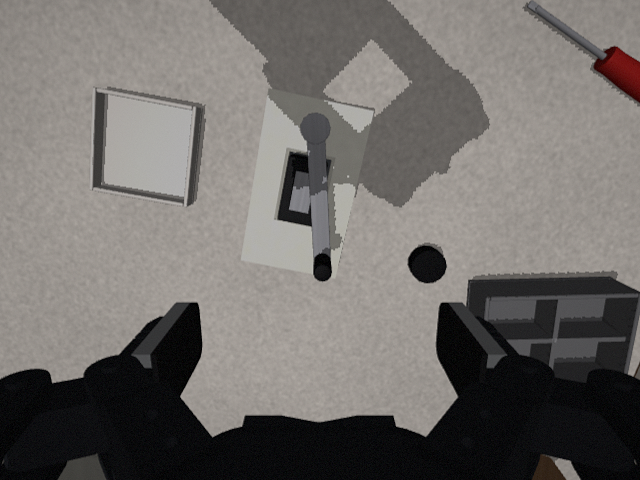

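```bash
python3 - <<'E'
import cv2
a=cv2.imread("pics/w1.png")
cv2.imwrite("pics/w1z.png",cv2.convertScaleAbs(cv2.resize(a[80:290,230:390],None,fx=2.8*1,fy=2.8,interpolation=cv2.INTER_CUBIC),alpha=1.6))
E
```

```text
(no output)
```

View pics/w1z.png

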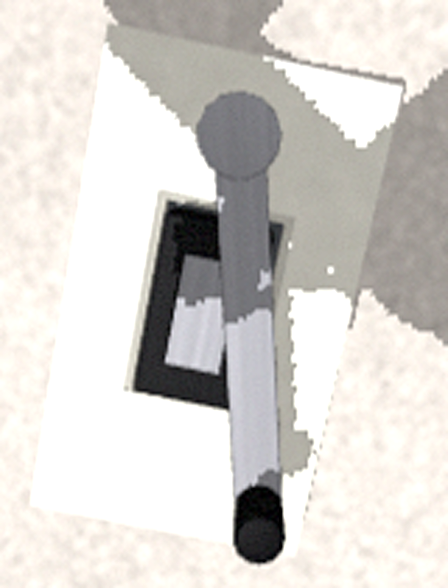

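```bash
python3 - <<'E'
from h import *
i=info("w1")
W=lambda X,Y,z:pt("wrist",X/2.8+230,Y/2.8+80,z,i)
A,B,C,D=[W(*p,.034) for p in [(107,25),(404,84),(32,505),(297,555)]]
print(A,B,C,D); print("ctr",(A+B+C+D)/4,"sizes",np.linalg.norm(A-B),np.linalg.norm(A-C),np.linalg.norm(B-D))
for d in (A-C,B-D): print("yaw",np.arctan2(-d[0],d[1]))
for d in (B-A,D-C): print("yaw",np.arctan2(d[1],d[0]))
pin=W(260,541,.109)
for z in (.073,.08,.085): print("piv",W(240,135,z))
print("pin",pin)
print("pocket",[W(*p,.034).round(4) for p in [(160,193),(293,213),(130,390)]])
print("fin face?",[W(*p,.062).round(4) for p in [(170,203),(283,225),(135,388)]])
E
```

```text
[ 0.46370452 -0.24278912  0.034     ] [ 0.56400886 -0.2441454   0.034     ] [ 0.4593917  -0.41205246  0.034     ] [ 0.55927186 -0.41451232  0.034     ]
ctr [ 0.51159423 -0.32837483  0.034     ] sizes 0.10031350404849697 0.169318273388544 0.17043276105355604
yaw -0.025474411072943768
yaw -0.027797513697904293
yaw -0.01352086869601911
yaw -0.024623194662274927
piv [ 0.51329644 -0.27027763  0.073     ]
piv [ 0.51338275 -0.27039165  0.08      ]
piv [ 0.5134444  -0.27047309  0.085     ]
pin [ 0.539464   -0.38525545  0.109     ]
pocket [array([ 0.4891, -0.2931,  0.034 ]), array([ 0.5351, -0.2919,  0.034 ]), array([ 0.4888, -0.363 ,  0.034 ])]
fin face? [array([ 0.4947, -0.2944,  0.062 ]), array([ 0.5314, -0.295 ,  0.062 ]), array([ 0.4924, -0.3558,  0.062 ])]
```

```bash
python3 - <<'E'
from h import *
go([0.5395,-0.3853,0.080],-1.344)
E
```

```text
t 2.37 now [ 0.5283 -0.34    0.2803] yaw -1.3977 shift [0.0465 0.2003 0.0033] roll -0.0537 w 0.0856 F [-0.1  0.4  0.6]
```

```bash
python3 -m jog '[[[0.047,0,0.003],-0.054,0],[[0.047,0,0.003],-0.054,0],[[0.047,0.03,0.003],-0.054,0],[[0.047,0.06,0.003],-0.054,0],[[0.047,0.09,0.003],-0.054,0],[[0.047,0.12,0.003],-0.054,0],[[0.047,0.12,0.003],-0.054,0],[[0.047,0.12,0.003],-0.054,0]]'; python3 -c "
from h import *
snap('wrist','w2')
go([0.5395,-0.3853,0.080],-1.344)"
```

```text
time: 3.03
position: [0.5383, -0.3856, 0.161]
ee_rot: [-1.572, 0.002, -1.344]
ft_force: [0.2, -0.5, 1.0]
width: 0.0853
t 3.08 now [ 0.539  -0.3866  0.1635] yaw -1.3443 shift [-0.0012  0.0835  0.0008] roll -0.0003 w 0.0852 F [-0.3  0.1  0.7]
```

View pics/w2.png

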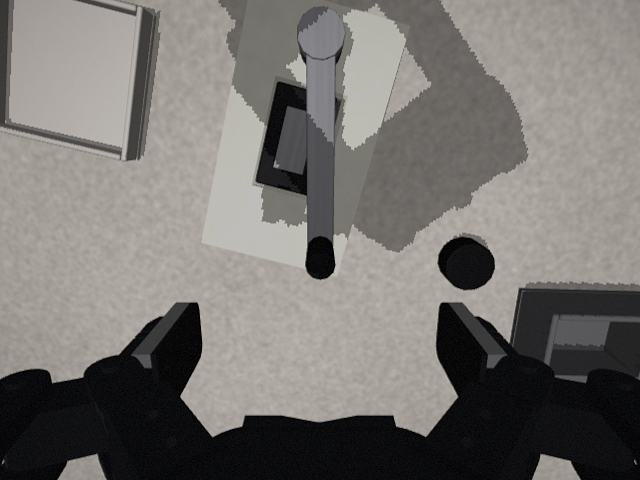

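```bash
python3 -c "
from h import *
i=info('w2'); print(pt('wrist',320,262,.109,i), proj('wrist',[0.5395,-0.3853,.109],i), pt('wrist',321,34,.08,i))"
python3 -m jog '[[[0,0.03,0.001],0,0],[[0,0.06,0.001],0,0],[[0,0.083,0.001],0,0],[[0,0.083,0.001],0,0],[[0,0.083,0.001],0,255],[[0,0.083,0.001],0,255],[[0,0.083,0.001],0,255],[[0,0.083,0.001],0,255],[[0,0.083,0.001],0,255],[[0,0.083,0.001],0,255],[[0,0.083,0.001],0,255],[[0,0.083,0.001],0,255],[[0,0.083,0.001],0,255],[[0,0.083,0.001],0,255]]' 30
```

```text
[ 0.53837794 -0.38312684  0.109     ] [321.1587858  266.33258189] [ 0.51326896 -0.27203856  0.08      ]
time: 4.25
position: [0.5396, -0.3877, 0.0795]
ee_rot: [-1.57, -0.001, -1.346]
ft_force: [-0.6, 0.8, 6.5]
width: 0.0152
```

```bash
python3 -m jog '[[[-0.0002,0,0.006],-0.05,255],[[-0.0006,0,0.012],-0.1,255],[[-0.0024,0,0.0238],-0.2,255],[[-0.0054,0,0.0355],-0.3,255],[[-0.0095,0,0.0467],-0.4,255],[[-0.0147,0,0.0575],-0.5,255],[[-0.021,0,0.0678],-0.6,255],[[-0.0282,0,0.0773],-0.7,255],[[-0.0364,0,0.0861],-0.8,255],[[-0.0454,0,0.094],-0.9,255],[[-0.0552,0,0.101],-1.0,255],[[-0.0656,0,0.1069],-1.1,255],[[-0.0765,0,0.1118],-1.2,255],[[-0.0879,0,0.1156],-1.3,255],[[-0.0996,0,0.1183],-1.4,255],[[-0.1115,0,0.1197],-1.5,255],[[-0.1235,0,0.1199],-1.6,255],[[-0.1235,0,0.1199],-1.6,255],[[-0.1235,0,0.1199],-1.6,255]]'; python3 -c "
from h import *
p,y,s=pose(); d=p[:2]-[.5131,-.2704]; print(np.hypot(*d), np.arctan2(d[0],-d[1])+.024,s['ft_force'],s['torque'])"
```

```text
time: 5.83
position: [0.6295, -0.2396, 0.0795]
ee_rot: [-1.572, -0.002, 0.254]
ft_force: [2.5, 1.7, 4.8]
width: 0.015
0.120358117318046 1.8534757374932502 [2.52778516 1.73322259 4.75636588] [ 0.31075457 -0.41754069 -0.07610454]
```

```bash
python3 -m jog '[[[0,0,0],0,0],[[0,0,0],0,0],[[0,0,0],0,0],[[0,0,0],0,0],[[0,0,0],0,0],[[0,0,0],0,0],[[0,-0.04,0],0,0],[[0,-0.08,0],0,0],[[0,-0.12,0],0,0],[[0,-0.16,0],0,0],[[0,-0.17,0],0,0],[[0,-0.17,0],0,0]]'; python3 -c "
from h import *
go([0.512,-0.31,0.25],-1.595)"
```

```text
time: 6.83
position: [0.6297, -0.2409, 0.2541]
ee_rot: [-1.577, -0.007, 0.254]
ft_force: [-0.3, -0.3, 0.7]
width: 0.0855
t 6.83 now [ 0.6297 -0.2409  0.2541] yaw 0.254 shift [-0.1313  0.0041 -0.0373] roll 1.849 w 0.0855 F [-0.3 -0.3  0.7]
```

```bash
python3 -m jog '[[[-0.131,0,-0.037],1.849,0],[[-0.131,0,-0.037],1.849,0],[[-0.131,0,-0.037],1.849,0],[[-0.131,0,-0.037],1.849,0],[[-0.131,0,-0.037],1.849,0],[[-0.131,0,-0.037],1.849,0],[[-0.131,0,-0.037],1.849,0],[[-0.131,0,-0.037],1.849,0],[[-0.131,0,-0.037],1.849,0],[[-0.131,0,-0.037],1.849,0],[[-0.131,0,-0.037],1.849,0],[[-0.131,0,-0.037],1.849,0],[[-0.131,0,-0.037],1.849,0],[[-0.131,0,-0.037],1.849,0],[[-0.131,0,-0.037],1.849,0],[[-0.131,0,-0.037],1.849,0],[[-0.131,0,-0.037],1.849,0],[[-0.131,0,-0.037],1.849,0]]'; python3 -c "
from h import *
go([0.512,-0.31,0.25],-1.595);snap('wrist','w3')"
```

```text
time: 8.33
position: [0.5108, -0.3089, 0.2472]
ee_rot: [-1.572, 0.001, -1.592]
ft_force: [-0.0, -0.2, -0.2]
width: 0.0853
t 8.33 now [ 0.5108 -0.3089  0.2472] yaw -1.5919 shift [ 0.0011 -0.0028  0.0012] roll 0.0031 w 0.0853 F [-0.  -0.2 -0.2]
```

View pics/w3.png

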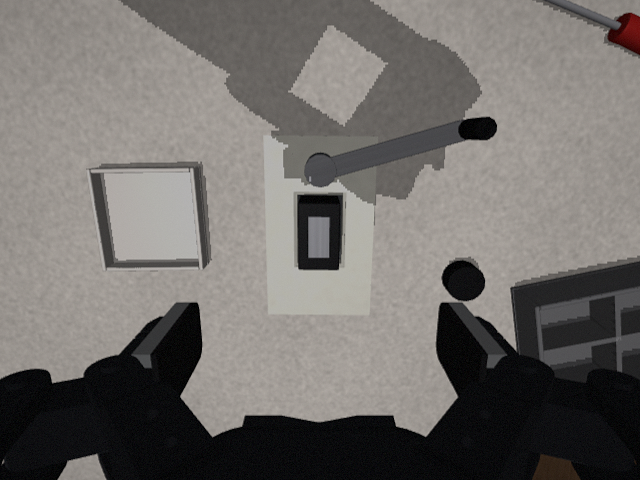

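```bash
cat >> h.py <<'E'
def zoom(name,x,y,w,h,s,a=1.6):
    im=cv2.imread(f"pics/{name}.png"); cv2.imwrite(f"pics/{name}z.png",cv2.convertScaleAbs(cv2.resize(im[y:y+h,x:x+w],None,fx=s,fy=s,interpolation=cv2.INTER_CUBIC),alpha=a))
E
python3 -c "
from h import *
zoom('w3',255,125,130,200,3)"
```

```text
(no output)
```

View pics/w3z.png

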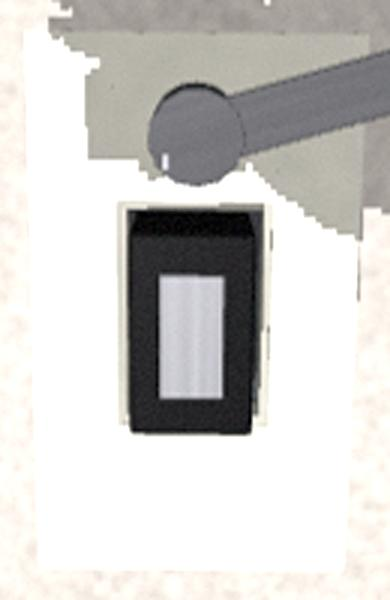

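```bash
python3 -c "
from h import *
i=info('w3'); W=lambda X,Y,z:pt('wrist',X/3+255,Y/3+125,z,i).round(4)
print([W(*p,.062) for p in [(160,276),(224,276),(224,398),(160,398),(192,337)]])
print([W(*p,.062) for p in [(132,243),(254,243),(250,432),(131,432)]])
go([0.512,-0.328,0.12],-1.592)"
```

```text
[array([ 0.5019, -0.3098,  0.062 ]), array([ 0.52  , -0.3102,  0.062 ]), array([ 0.5195, -0.3463,  0.062 ]), array([ 0.5009, -0.3459,  0.062 ]), array([ 0.5106, -0.3278,  0.062 ])]
[array([ 0.4943, -0.3002,  0.062 ]), array([ 0.5285, -0.3009,  0.062 ]), array([ 0.5269, -0.3569,  0.062 ]), array([ 0.4921, -0.3562,  0.062 ])]
t 8.38 now [ 0.5109 -0.309   0.2475] yaw -1.5925 shift [0.019  0.1275 0.0015] roll -0.0005 w 0.0857 F [ 0.7  0.6 -0.8]
```

```bash
python3 -m jog '[[[0.019,0,0.0],0,0],[[0.019,0.04,0.0],0,0],[[0.019,0.08,0.0],0,0],[[0.019,0.12,0.0],0,0],[[0.019,0.15,0.0],0,0],[[0.019,0.18,0.0],0,0],[[0.019,0.2,0.0],0,0],[[0.019,0.2,0.0],0,0],[[0.019,0.2,0.0],0,0]]'; python3 -c "
from h import *
go([0.5106,-0.328,0.037],-1.592)"
```

```text
time: 9.13
position: [0.5101, -0.3277, 0.0475]
ee_rot: [-1.573, 0.001, -1.594]
ft_force: [-0.9, -0.1, 0.2]
width: 0.0852
t 9.13 now [ 0.5101 -0.3277  0.0475] yaw -1.5937 shift [0.0003 0.0105 0.0005] roll -0.0017 w 0.0852 F [-0.9 -0.1  0.2]
```

```bash
python3 -m jog '[[[0,0.01,0],0,0],[[0,0.01,0],0,0],[[0,0.01,0],0,0],[[0,0.01,0],0,255],[[0,0.01,0],0,255],[[0,0.01,0],0,255],[[0,0.01,0],0,255],[[0,0.01,0],0,255],[[0,0.01,0],0,255],[[0,0.01,0],0,255],[[0,0.01,0],0,255],[[0,0.01,0],0,255]]' 60
```

```text
time: 10.13
position: [0.5109, -0.3282, 0.0389]
ee_rot: [-1.57, -0.001, -1.595]
ft_force: [-0.2, 0.3, 5.6]
width: 0.0346
```

```bash
python3 -m jog '[[[0,-0.02,0],0,255],[[0,-0.05,0],0,255],[[0,-0.08,0],0,255],[[0,-0.11,0],0,255],[[0,-0.11,0],0,255],[[0,-0.11,0],0,255]]'; python3 -c "
from h import *
snap('wrist','w4');go([0.349,-0.3165,0.13],-1.58);zoom('w3',80,150,140,130,5,1.2)"
```

```text
time: 10.63
position: [0.511, -0.3283, 0.1495]
ee_rot: [-1.569, -0.001, -1.595]
ft_force: [-0.5, 0.4, -2.3]
width: 0.0347
t 10.68 now [ 0.5102 -0.3278  0.1473] yaw -1.5948 shift [-0.0074  0.0173 -0.1615] roll -0.0148 w 0.0348 F [-0.2  0.5 -2.7]
```

View pics/w3z.png

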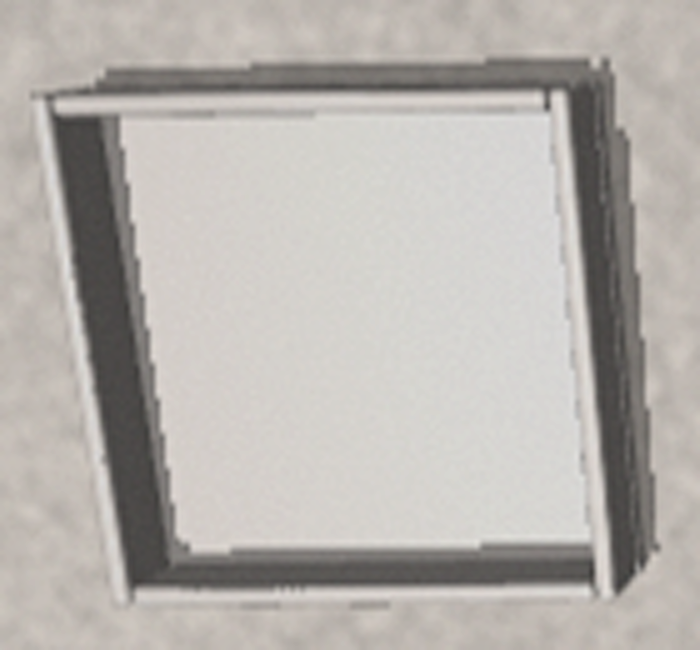

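View pics/w4.png

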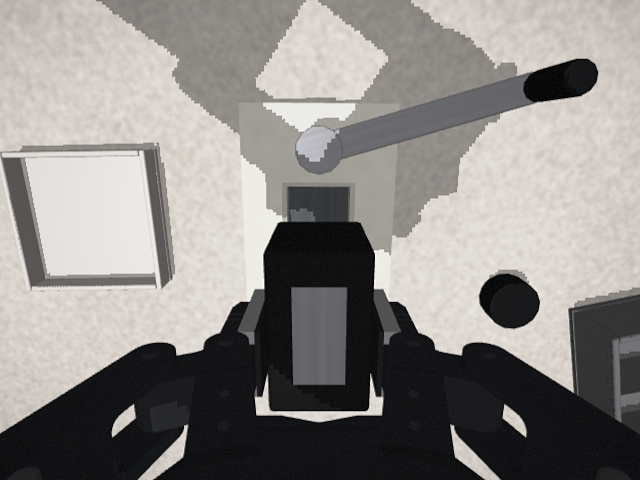

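```bash
python3 -c "
from h import *
i=info('w3'); W=lambda X,Y,z:pt('wrist',X/5+80,Y/5+150,z,i)
c=[W(*p,.022) for p in [(37,95),(565,90),(612,597),(122,602)]]; print(np.round(c,4), np.mean(c,0))
m=np.mean(c,0); go([m[0],m[1],0.12],-1.58)"
```

```text
[[ 0.2982 -0.2686  0.022 ]
 [ 0.3957 -0.2697  0.022 ]
 [ 0.3946 -0.3684  0.022 ]
 [ 0.2977 -0.3674  0.022 ]] [ 0.34652375 -0.31851165  0.022     ]
t 10.68 now [ 0.5102 -0.3278  0.1473] yaw -1.5948 shift [-0.0053  0.0273 -0.1639] roll -0.0148 w 0.0348 F [-0.2  0.5 -2.7]
```

```bash
python3 -m jog '[[[-0.006,0,-0.04],-0.015,255],[[-0.006,0,-0.08],-0.015,255],[[-0.006,0,-0.12],-0.015,255],[[-0.006,0,-0.15],-0.015,255],[[-0.006,0,-0.163],-0.015,255],[[-0.006,0.0,-0.163],-0.015,255],[[-0.006,0.03,-0.163],-0.015,255],[[-0.006,0.06,-0.163],-0.015,255],[[-0.006,0.09,-0.163],-0.015,255],[[-0.006,0.105,-0.163],-0.015,255],[[-0.006,0.11,-0.163],-0.015,255],[[-0.006,0.11,-0.163],-0.015,255],[[-0.006,0.11,-0.163],-0.015,255]]'; python3 -c "
from h import *
go([.347,-.318,0.0275],-1.58);snap('wrist','w5')"
```

```text
time: 11.77
position: [0.3482, -0.3181, 0.0384]
ee_rot: [-1.571, 0.0, -1.579]
ft_force: [-0.8, 0.1, -1.7]
width: 0.0349
t 11.77 now [ 0.3482 -0.3181  0.0384] yaw -1.5795 shift [-0.0001  0.0109 -0.0012] roll 0.0005 w 0.0349 F [-0.8  0.1 -1.7]
```

View pics/w5.png

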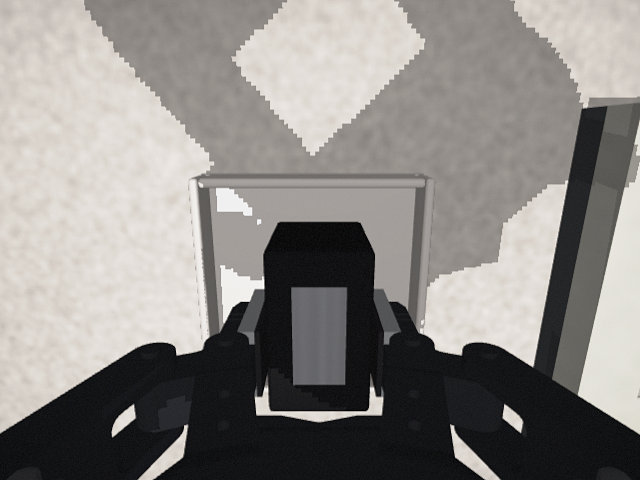

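```bash
python3 -m jog '[[[0,0.004,0],0,255],[[0,0.008,0],0,255],[[0,0.01,0],0,255],[[0,0.01,0],0,255],[[0,0.01,0],0,255]]'; 
```

```text
time: 12.23
position: [0.3478, -0.3181, 0.0283]
ee_rot: [-1.571, 0.0, -1.58]
ft_force: [0.3, 0.5, -1.7]
width: 0.0346
```

```bash
python3 -m jog '[[[0,0.001,0],0,255],[[0,0.0015,0],0,255],[[0,0.0015,0],0,255]]'; 
```

```text
time: 12.48
position: [0.3478, -0.3182, 0.0269]
ee_rot: [-1.571, -0.0, -1.58]
ft_force: [-0.5, -0.6, -0.9]
width: 0.0345
```

Just touching (weight partly off). Release and rise.

```bash
python3 -m jog '[[[0,0,0],0,0],[[0,0,0],0,0],[[0,0,0],0,0],[[0,0,0],0,0],[[0,0,0],0,0],[[0,0,0],0,0],[[0,-0.04,0],0,0],[[0,-0.08,0],0,0],[[0,-0.12,0],0,0],[[0,-0.16,0],0,0],[[0,-0.2,0],0,0],[[0,-0.22,0],0,0],[[0,-0.22,0],0,0],[[0,-0.22,0],0,0]]'; python3 -c "
from h import *
snap('wrist','w6'); snap('scene','s6'); zoom('s6',100,160,230,130,3.4,1.5)
go([.424,-.04,0.25],-1.571)"
```

```text
time: 13.65
position: [0.3481, -0.3184, 0.2478]
ee_rot: [-1.569, -0.002, -1.58]
ft_force: [0.5, 1.3, -0.8]
width: 0.0857
t 13.75 now [ 0.3474 -0.3177  0.2451] yaw -1.5798 shift [-0.2784 -0.0049  0.0741] roll -0.0088 w 0.085 F [-0.6  0.1 -0.5]
```

View pics/w6.png

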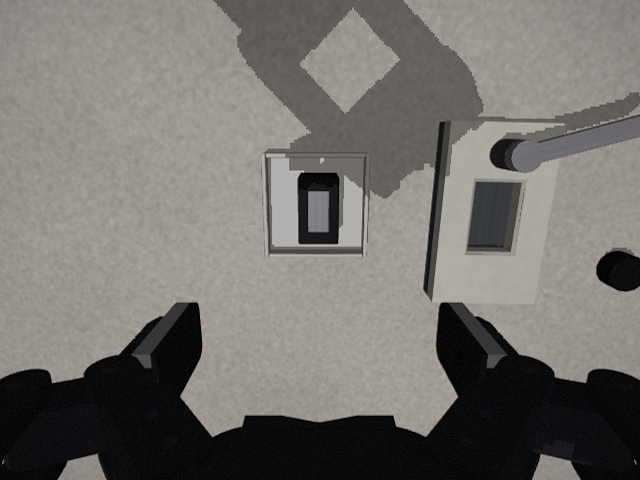

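View pics/s6z.png

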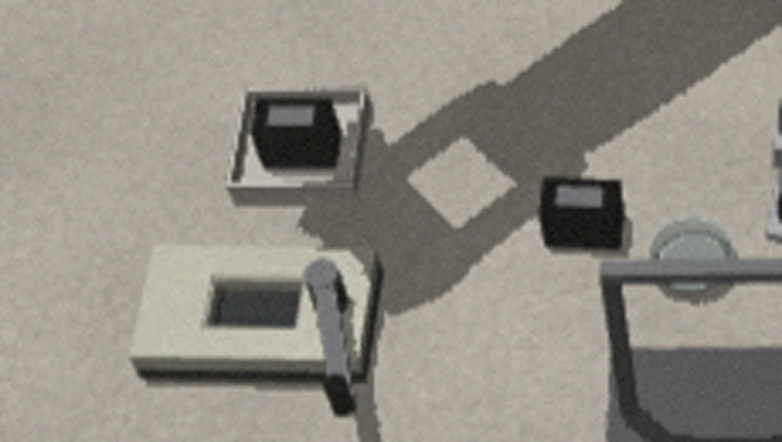

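```bash
python3 -m jog '[[[-0.26,0,0.076],-0.009,0],[[-0.26,0,0.076],-0.009,0],[[-0.26,0,0.076],-0.009,0],[[-0.26,0,0.076],-0.009,0],[[-0.26,0,0.076],-0.009,0],[[-0.26,0,0.076],-0.009,0],[[-0.26,0,0.076],-0.009,0],[[-0.26,0,0.076],-0.009,0],[[-0.26,0,0.076],-0.009,0],[[-0.26,0,0.076],-0.009,0]]'; python3 -c "
from h import *
snap('wrist','w7'); zoom('w7',220,150,200,170,4,1.6)
go([.424,-.084,0.12],-1.571)"
```

```text
time: 14.58
position: [0.4256, -0.0592, 0.2455]
ee_rot: [-1.573, 0.0, -1.571]
ft_force: [-0.2, -0.3, 0.4]
width: 0.0854
t 14.63 now [ 0.4257 -0.0596  0.2459] yaw -1.572 shift [ 0.0244  0.1259 -0.0017] roll -0.001 w 0.0854 F [0.2 0.4 0.6]
```

View pics/w7z.png

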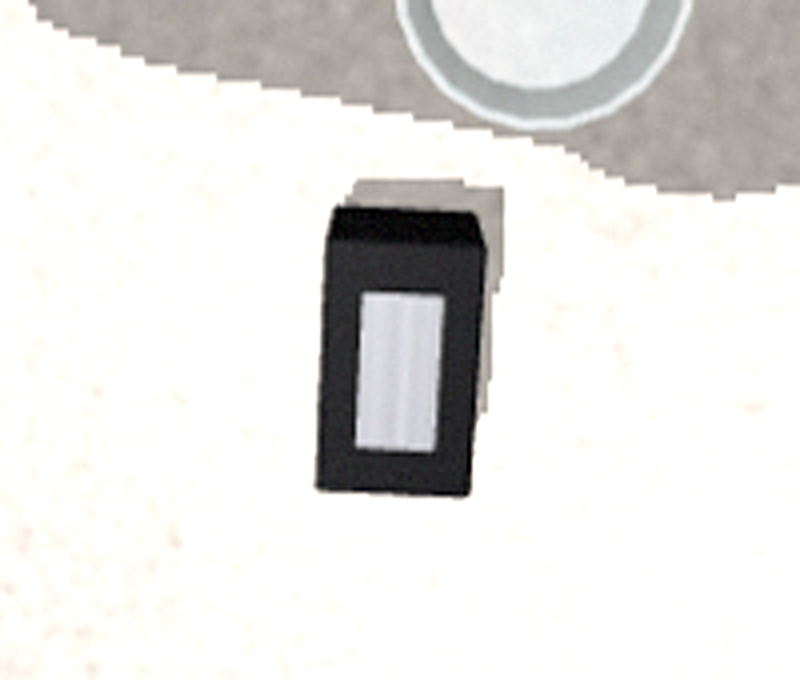

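```bash
python3 -c "
from h import *
i=info('w7'); W=lambda X,Y,z:pt('wrist',X/4+220,Y/4+150,z,i)
c=np.array([W(*p,.046) for p in [(330,240),(485,246),(470,496),(317,488)]]); print(c.round(4)); m=c.mean(0)
print(m,np.linalg.norm(c[0]-c[1]),np.linalg.norm(c[0]-c[3]))
f=np.array([W(*p,.046) for p in [(363,292),(445,296),(436,452),(355,448)]]); print(f.mean(0))
for d in (c[0]-c[3],c[1]-c[2],f[0]-f[3],f[1]-f[2]): print('yaw',np.arctan2(-d[0],d[1]))
"
```

```text
[[ 0.411  -0.0571  0.046 ]
 [ 0.4452 -0.0584  0.046 ]
 [ 0.4426 -0.1168  0.046 ]
 [ 0.4074 -0.1149  0.046 ]]
[ 0.42652303 -0.08679364  0.046     ] 0.034173183186399274 0.05790888824908962
[ 0.42636959 -0.08746473  0.046     ]
yaw -0.06296562435746648
yaw -0.04460977379598558
yaw -0.05592514112082562
yaw -0.04851096233387404
```

```bash
python3 -m jog '[[[0.0275,0,0.001],0.05,0],[[0.0275,0.03,0.001],0.05,0],[[0.0275,0.07,0.001],0.05,0],[[0.0275,0.11,0.001],0.05,0],[[0.0275,0.15,0.001],0.05,0],[[0.0275,0.19,0.001],0.05,0],[[0.0275,0.21,0.001],0.05,0],[[0.0275,0.21,0.001],0.05,0],[[0.0275,0.21,0.001],0.05,0]]'; python3 -c "
from h import *
go([.4265,-.087,0.0235],-1.623)"
```

```text
time: 15.38
position: [0.4264, -0.0871, 0.0364]
ee_rot: [-1.573, 0.001, -1.623]
ft_force: [0.5, 0.0, 0.3]
width: 0.0853
t 15.38 now [ 0.4264 -0.0871  0.0364] yaw -1.6226 shift [-0.0001  0.0129  0.0001] roll 0.0004 w 0.0853 F [0.5 0.  0.3]
```

```bash
python3 -m jog '[[[0,0.013,0],0,0],[[0,0.013,0],0,0],[[0,0.013,0],0,0],[[0,0.013,0],0,255],[[0,0.013,0],0,255],[[0,0.013,0],0,255],[[0,0.013,0],0,255],[[0,0.013,0],0,255],[[0,0.013,0],0,255],[[0,0.013,0],0,255],[[0,0.013,0],0,255],[[0,0.013,0],0,255]]' 60; python3 -c "
from h import *
go([.5116,-.3284,0.15],-1.595)"
```

```text
time: 16.38
position: [0.4276, -0.0864, 0.0245]
ee_rot: [-1.57, -0.0, -1.621]
ft_force: [-0.4, 0.1, 4.7]
width: 0.0348
t 16.38 now [ 0.4276 -0.0864  0.0245] yaw -1.6208 shift [ 0.2375 -0.1255  0.096 ] roll -0.0258 w 0.0348 F [-0.4  0.1  4.7]
```

```bash
python3 -m jog '[[[0,-0.04,0],0,255],[[0,-0.08,0],0,255],[[0,-0.12,0],0,255],[[0,-0.125,0],0,255],[[0.03,-0.125,0.012],-0.026,255],[[0.07,-0.125,0.028],-0.026,255],[[0.11,-0.125,0.045],-0.026,255],[[0.15,-0.125,0.061],-0.026,255],[[0.19,-0.125,0.077],-0.026,255],[[0.22,-0.125,0.089],-0.026,255],[[0.238,-0.125,0.096],-0.026,255],[[0.238,-0.125,0.096],-0.026,255],[[0.238,-0.125,0.096],-0.026,255],[[0.238,-0.125,0.096],-0.026,255]]' 60; python3 -c "
from h import *
snap('wrist','w8'); zoom('w8',180,100,280,300,2,1.5)
go([.5116,-.3284,0.06],-1.595)"
```

```text
time: 17.55
position: [0.5108, -0.3279, 0.1477]
ee_rot: [-1.572, 0.001, -1.594]
ft_force: [-0.3, 0.3, -1.0]
width: 0.035
t 17.6 now [ 0.5109 -0.3277  0.1482] yaw -1.5939 shift [0.0007 0.0882 0.0007] roll 0.0011 w 0.0345 F [ 0.4 -0.5 -1.4]
```

View pics/w8z.png

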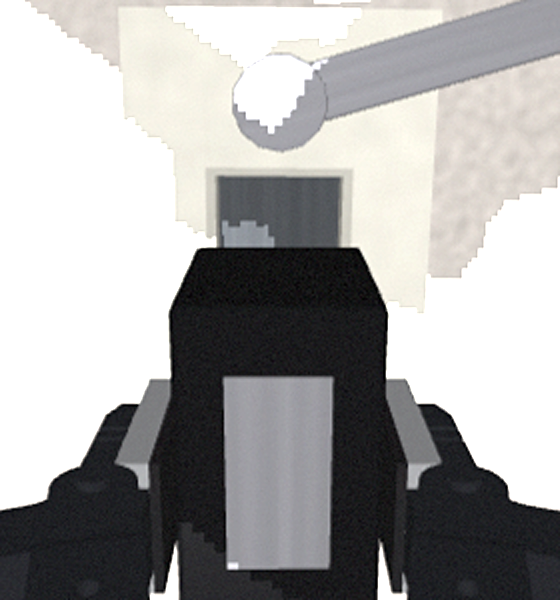

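```bash
python3 -c "
from h import *
zoom('w6',440,160,110,110,6,1.3)"
```

```text
(no output)
```

View pics/w6z.png

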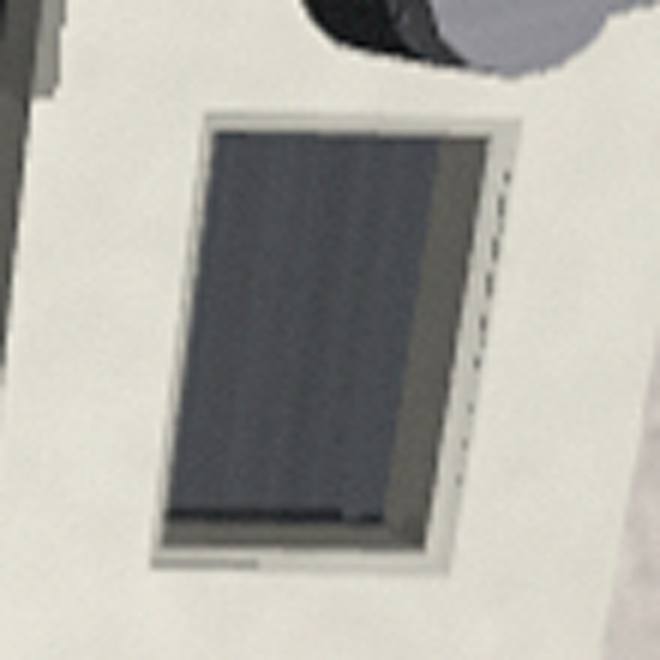

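```bash
python3 -c "
from h import *
i=info('w6'); W=lambda X,Y,z:pt('wrist',X/6+440,Y/6+160,z,i)
c=np.array([W(*p,.034) for p in [(207,115),(522,122),(447,573),(151,565)]]); print(c.round(4), c.mean(0))
c=np.array([W(*p,.031) for p in [(212,133),(488,138),(424,550),(163,546)]]); print(c.round(4), c.mean(0))
d=c[0]-c[3];print(np.arctan2(-d[0],d[1]))
"
```

```text
[[ 0.4889 -0.2926  0.034 ]
 [ 0.5362 -0.2941  0.034 ]
 [ 0.5336 -0.3649  0.034 ]
 [ 0.4867 -0.3631  0.034 ]] [ 0.51137218 -0.32868418  0.034     ]
[[ 0.4911 -0.2957  0.031 ]
 [ 0.533  -0.2968  0.031 ]
 [ 0.5311 -0.362   0.031 ]
 [ 0.4895 -0.3609  0.031 ]] [ 0.51116162 -0.32884886  0.031     ]
-0.023493617119182818
```

```bash
python3 -m jog '[[[0.0005,0.03,0.0005],0.001,255],[[0.0005,0.06,0.0005],0.001,255],[[0.0005,0.085,0.0005],0.001,255],[[0.0005,0.09,0.0005],0.001,255],[[0.0005,0.095,0.0005],0.001,255],[[0.0005,0.098,0.0005],0.001,255],[[0.0005,0.1,0.0005],0.001,255],[[0.0005,0.1,0.0005],0.001,255],[[0.0005,0.1,0.0005],0.001,255]]'; python3 -c "
from h import *
go([.5112,-.3281,0.0405],-1.595)"
```

```text
time: 18.35
position: [0.5122, -0.3297, 0.0502]
ee_rot: [-1.569, -0.001, -1.596]
ft_force: [0.1, 0.3, -2.3]
width: 0.0348
t 18.35 now [ 0.5122 -0.3297  0.0502] yaw -1.5957 shift [-0.0015  0.0097 -0.001 ] roll -0.0007 w 0.0348 F [ 0.1  0.3 -2.3]
```

```bash
python3 -m jog '[[[-0.001,0.003,-0.0005],0,255],[[-0.001,0.006,-0.0005],0,255],[[-0.001,0.008,-0.0005],0,255],[[-0.001,0.009,-0.0005],0,255],[[-0.001,0.009,-0.0005],0,255],[[-0.001,0.009,-0.0005],0,255]]'; python3 -c "
from h import *
go([.5112,-.3281,0.0405],-1.595)"
```

```text
time: 18.85
position: [0.5112, -0.3283, 0.0406]
ee_rot: [-1.571, -0.0, -1.596]
ft_force: [-2.7, 2.6, 5.9]
width: 0.035
t 18.85 now [ 0.5112 -0.3283  0.0406] yaw -1.5958 shift [-0.0002  0.0001 -0.    ] roll -0.0008 w 0.035 F [-2.7  2.6  5.9]
```

Contact at the expected height (force 5.9 N up). Release, rise and look.

```bash
python3 -m jog '[[[0,0,0],0,0],[[0,0,0],0,0],[[0,0,0],0,0],[[0,0,0],0,0],[[0,0,0],0,0],[[0,0,0],0,0],[[0,-0.04,0],0,0],[[0,-0.08,0],0,0],[[0,-0.12,0],0,0],[[0,-0.16,0],0,0],[[-0.02,-0.2,0],0,0],[[-0.02,-0.2,0],0,0],[[-0.02,-0.2,0],0,0],[[-0.02,-0.2,0],0,0]]'; python3 -c "
from h import *
snap('wrist','w9'); zoom('w9',200,80,330,230,2.4,1.5);snap('side','d9'); zoom('d9',170,340,200,140,4,1.5)
go([.6295,-.2396,0.25],0.254)"
```

```text
time: 20.02
position: [0.5116, -0.3082, 0.2392]
ee_rot: [-1.571, 0.0, -1.595]
ft_force: [-0.0, -0.5, -0.6]
width: 0.0852
t 20.12 now [ 0.511  -0.3082  0.2374] yaw -1.5961 shift [-0.0716 -0.0126  0.1167] roll -1.8501 w 0.0853 F [-0.4  0.3 -0.9]
```

View pics/w9z.png

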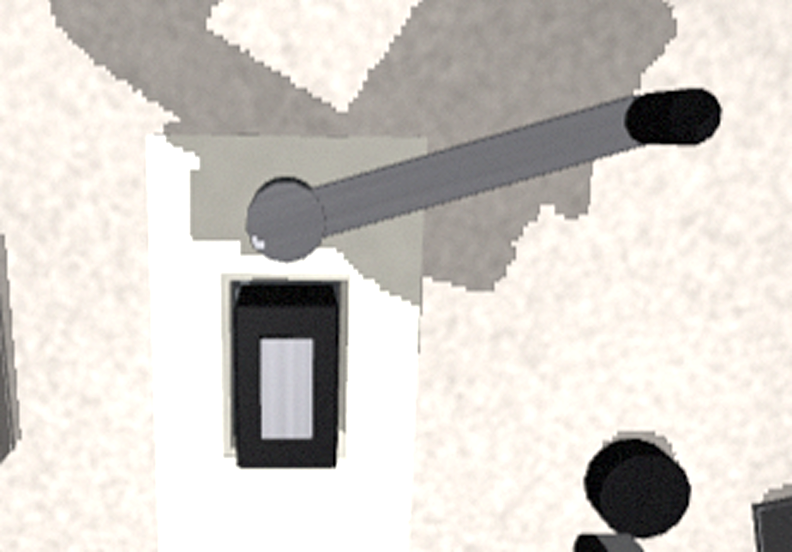

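View pics/d9z.png

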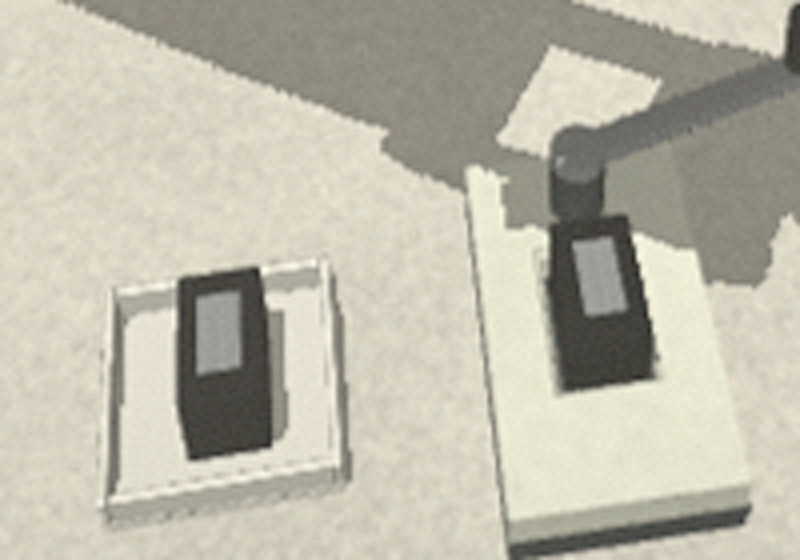

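```bash
python3 -c "
from h import *
i=info('w9'); print(pt('wrist',692/2.4+200,116/2.4+80,.109,i), pt('wrist',286/2.4+200,220/2.4+80,.08,i))
i=info('w9');W=lambda X,Y,z:pt('wrist',X/2.4+200,Y/2.4+80,z,i)
print([W(*p,.062).round(4) for p in [(236,305),(338,307),(336,466),(237,466)]])
print(.5131+.118*np.cos(.27),-.2704+.118*np.sin(.27))"
```

```text
[ 0.62624153 -0.24084586  0.109     ] [ 0.51295601 -0.26910641  0.08      ]
[array([ 0.4951, -0.299 ,  0.062 ]), array([ 0.53  , -0.3006,  0.062 ]), array([ 0.5287, -0.3583,  0.062 ]), array([ 0.4932, -0.3574,  0.062 ])]
0.6268249657711751 -0.2389256904707179
```

```bash
python3 -m jog '[[[-0.072,-0.01,0.118],-1.854,0],[[-0.072,-0.01,0.118],-1.854,0],[[-0.072,-0.01,0.118],-1.854,0],[[-0.072,-0.01,0.118],-1.854,0],[[-0.072,-0.01,0.118],-1.854,0],[[-0.072,-0.01,0.118],-1.854,0],[[-0.072,-0.01,0.118],-1.854,0],[[-0.072,-0.01,0.118],-1.854,0],[[-0.072,-0.01,0.118],-1.854,0],[[-0.072,-0.01,0.118],-1.854,0],[[-0.072,-0.01,0.118],-1.854,0],[[-0.072,-0.01,0.118],-1.854,0],[[-0.072,-0.01,0.118],-1.854,0],[[-0.072,-0.01,0.118],-1.854,0],[[-0.072,-0.01,0.118],-1.854,0],[[-0.072,-0.01,0.118],-1.854,0],[[-0.072,-0.01,0.118],-1.854,0],[[-0.072,-0.01,0.118],-1.854,0]]'; python3 -c "
from h import *
go([.6291,-.2398,0.08],0.258)"
```

```text
time: 21.62
position: [0.6312, -0.2394, 0.2486]
ee_rot: [-1.57, 0.001, 0.255]
ft_force: [-0.1, -0.9, -0.4]
width: 0.0861
t 21.62 now [ 0.6312 -0.2394  0.2486] yaw 0.2549 shift [-2.100e-03  1.686e-01  1.000e-04] roll -0.0031 w 0.0861 F [-0.1 -0.9 -0.4]
```

```bash
python3 -m jog '[[[-0.002,0.03,0],0,0],[[-0.002,0.07,0],0,0],[[-0.002,0.11,0],0,0],[[-0.002,0.15,0],0,0],[[-0.002,0.168,0],0,0],[[-0.002,0.168,0],0,0],[[-0.002,0.168,0],0,0],[[-0.002,0.168,0],0,255],[[-0.002,0.168,0],0,255],[[-0.002,0.168,0],0,255],[[-0.002,0.168,0],0,255],[[-0.002,0.168,0],0,255],[[-0.002,0.168,0],0,255],[[-0.002,0.168,0],0,255],[[-0.002,0.168,0],0,255],[[-0.002,0.168,0],0,255],[[-0.002,0.168,0],0,255],[[-0.002,0.168,0],0,255]]' 30; python3 -c "
from h import *
p,y,s=pose(); d=p[:2]-[.5131,-.2704]; print(p,np.hypot(*d), np.arctan2(d[0],-d[1])+.024,y,s['ft_force'])"
```

```text
time: 23.12
position: [0.6297, -0.2399, 0.0824]
ee_rot: [-1.571, -0.001, 0.258]
ft_force: [-1.0, -0.2, 5.6]
width: 0.0147
[ 0.62968524 -0.23990867  0.08244766] 0.12050659247659652 1.8506033290653707 0.25814802610752663 [-0.97312837 -0.22225354  5.59313663]
```

```bash
python3 -m jog '[[[-0.0002,0,-0.006],0.05,255],[[-0.0006,0,-0.012],0.1,255],[[-0.0024,0,-0.0239],0.2,255],[[-0.0054,0,-0.0356],0.3,255],[[-0.0095,0,-0.0469],0.4,255],[[-0.0148,0,-0.0578],0.5,255],[[-0.021,0,-0.068],0.6,255],[[-0.0283,0,-0.0776],0.7,255],[[-0.0365,0,-0.0864],0.8,255],[[-0.0456,0,-0.0944],0.9,255],[[-0.0554,0,-0.1014],1.0,255],[[-0.0658,0,-0.1074],1.1,255],[[-0.0768,0,-0.1123],1.2,255],[[-0.0883,0,-0.1161],1.3,255],[[-0.1,0,-0.1187],1.4,255],[[-0.112,0,-0.1202],1.5,255],[[-0.124,0,-0.1204],1.6,255],[[-0.136,0,-0.1195],1.7,255],[[-0.1479,0,-0.1173],1.8,255],[[-0.1479,0,-0.1173],1.8,255]]'; python3 -c "
from h import *
p,y,s=pose(); d=p[:2]-[.5131,-.2704]; print(p,np.hypot(*d), np.arctan2(d[0],-d[1])+.024,y,s['ft_force'])"
```

```text
time: 24.78
position: [0.5151, -0.3909, 0.0824]
ee_rot: [-1.571, 0.001, -1.548]
ft_force: [-0.7, 2.0, 4.5]
width: 0.0151
[ 0.5151385  -0.39088846  0.08242561] 0.12050570428392954 0.040917021401148015 -1.5478147547196852 [-0.66360109  1.98390732  4.45081476]
```

```bash
python3 -m jog '[[[0,0,-0.002],0.015,255],[[0,0,-0.004],0.03,255],[[0,0,-0.005],0.04,255],[[0,0,-0.006],0.04,255],[[0,0,-0.006],0.04,255]]'; python3 -c "
from h import *
p,y,s=pose(); d=p[:2]-[.5131,-.2704]; print(p,np.hypot(*d), np.arctan2(d[0],-d[1])+.024,y,s['ft_force'])"
```

```text
time: 25.2
position: [0.5107, -0.3909, 0.0824]
ee_rot: [-1.57, 0.0, -1.582]
ft_force: [-0.9, 2.2, 5.8]
width: 0.0149
[ 0.51072803 -0.39088694  0.08235173] 0.12051029042966607 0.004316020296426592 -1.5815848936578778 [-0.91630899  2.20784138  5.82089102]
```

```bash
python3 -m jog '[[[0,0,-0.001],0.01,255],[[0,0,-0.002],0.013,255],[[0,0,-0.003],0.013,255],[[0,0,-0.003],0.013,255]]'; python3 -c "
from h import *
p,y,s=pose(); d=p[:2]-[.5131,-.2704]; print(p,np.hypot(*d), np.arctan2(d[0],-d[1])+.024,y,s['ft_force'])"
```

```text
time: 25.53
position: [0.5087, -0.3909, 0.0824]
ee_rot: [-1.568, -0.0, -1.594]
ft_force: [4.1, 1.2, 3.3]
width: 0.0147
[ 0.50869107 -0.3908547   0.08240568] 0.12053535754635324 -0.012586061351701802 -1.594192471632745 [4.11007984 1.17406131 3.25755154]
```

```bash
python3 -m jog '[[[0,0,-0.001],0,255],[[0,0,-0.0015],0,255],[[0,0,-0.0015],0,255]]'; python3 -m jog '[[[0,0,0],0,0],[[0,0,0],0,0],[[0,0,0],0,0],[[0,0,0],0,0],[[0,0,0],0,0],[[0,0,0],0,0],[[0,-0.04,0],0,0],[[0,-0.08,0],0,0],[[0,-0.12,0],0,0],[[-0.02,-0.16,0],0,0],[[-0.04,-0.18,0],0,0],[[-0.05,-0.18,0],0,0],[[-0.06,-0.18,0],0,0],[[-0.06,-0.18,0],0,0]]'; python3 -c "
from h import *
snap('wrist','w10'); zoom('w10',220,60,200,280,2.1,1.5)
go([.42,0.13,0.3],-1.571)"
```

```text
time: 25.78
position: [0.5086, -0.3908, 0.0825]
ee_rot: [-1.564, -0.001, -1.594]
ft_force: [12.3, -0.8, 0.4]
width: 0.0147
time: 26.95
position: [0.5073, -0.3295, 0.2608]
ee_rot: [-1.572, 0.001, -1.593]
ft_force: [0.5, 0.7, -1.4]
width: 0.0855
t 27.0 now [ 0.507  -0.3304  0.2599] yaw -1.5939 shift [-0.4582 -0.0401 -0.0976] roll -0.0229 w 0.0853 F [ 0.2 -0.6 -0.9]
```

View pics/w10z.png

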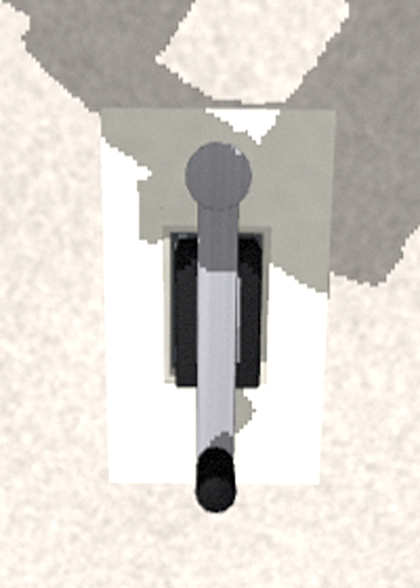

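```bash
python3 -m jog '[[[-0.1,-0.04,-0.022],-0.023,0],[[-0.2,-0.04,-0.045],-0.023,0],[[-0.3,-0.04,-0.068],-0.023,0],[[-0.433,-0.04,-0.098],-0.023,0],[[-0.433,-0.04,-0.098],-0.023,0],[[-0.433,-0.04,-0.098],-0.023,0],[[-0.433,-0.04,-0.098],-0.023,0],[[-0.433,-0.04,-0.098],-0.023,0],[[-0.433,-0.04,-0.098],-0.023,0],[[-0.433,-0.04,-0.098],-0.023,0],[[-0.433,-0.04,-0.098],-0.023,0],[[-0.433,-0.04,-0.098],-0.023,0],[[-0.433,-0.04,-0.098],-0.023,0],[[-0.433,-0.04,-0.098],-0.023,0]]'; python3 -c "
from h import *
snap('wrist','w11'); 
go([.42,0.09,0.3],-1.571)"
```

```text
time: 28.17
position: [0.4199, 0.1034, 0.3005]
ee_rot: [-1.573, -0.001, -1.572]
ft_force: [0.3, -0.4, -0.1]
width: 0.0854
t 28.22 now [0.42   0.1031 0.3007] yaw -1.5733 shift [0.0131 0.0007 0.    ] roll -0.0023 w 0.0855 F [ 0.9  0.1 -0.7]
```

View pics/w11.png

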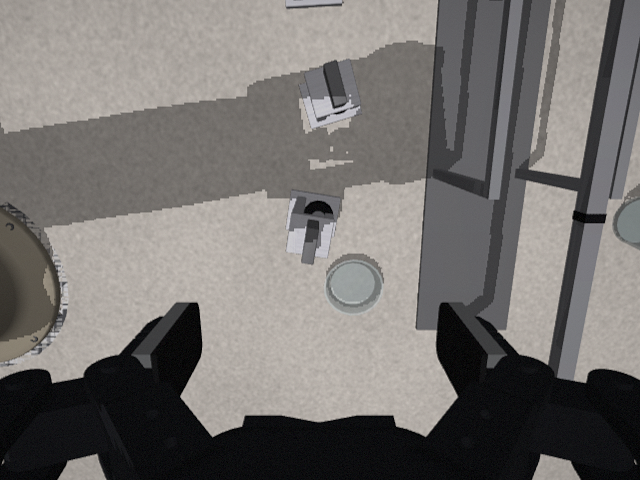

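```bash
python3 -c "
from h import *
zoom('w11',260,180,120,120,5,1.4)
im=cv2.imread('pics/w11.png');cv2.imwrite('pics/w11b.png',cv2.convertScaleAbs(cv2.resize(im[40:140,270:400],None,fx=5,fy=5,interpolation=cv2.INTER_CUBIC),alpha=1.4))
cv2.imwrite('pics/w11c.png',cv2.convertScaleAbs(cv2.resize(im[150:380,520:640],None,fx=2.5,fy=2.5,interpolation=cv2.INTER_CUBIC),alpha=1.4))"
```

```text
(no output)
```

View pics/w11z.png

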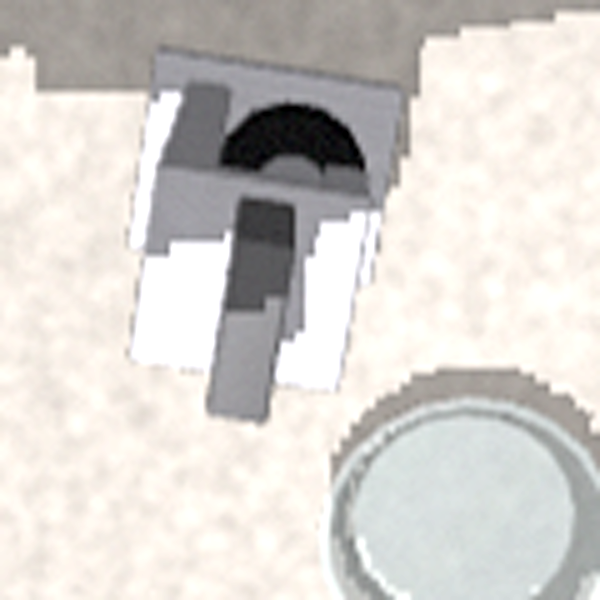

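View pics/w11b.png

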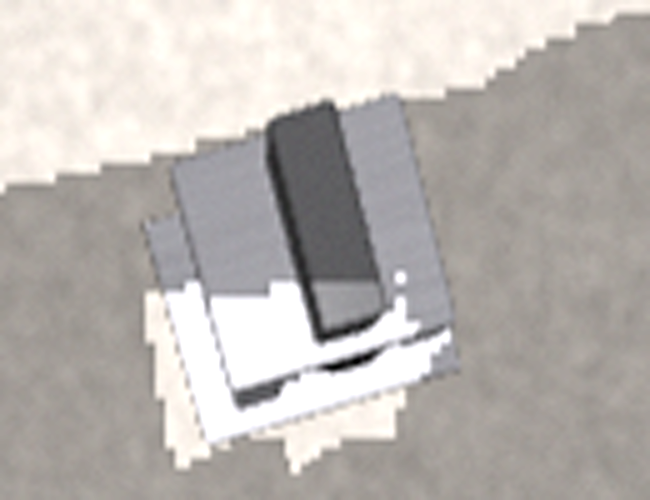

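View pics/w11c.png

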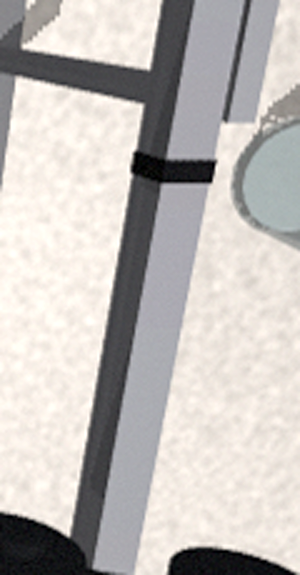

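```bash
python3 -c "
from h import *
i=info('w11')
def fin(pts,s,ox,oy,h=1):
    c=np.array([pt('wrist',X/s+ox,Y/s+oy,.141,i) for X,Y in pts]); m=c.mean(0)
    d=(c[0]+c[1]-c[2]-c[3])/2; print(m.round(4),'len',np.linalg.norm(d),'w',np.linalg.norm(c[0]-c[1]),'yaw',np.arctan2(-d[0],d[1]))
fin([(237,240),(294,247),(268,422),(208,413)],5,260,180)
fin([(275,125),(332,102),(385,308),(325,330)],5,270,40)
# foot c1
W=lambda X,Y,z:pt('wrist',X/5+260,Y/5+180,z,i).round(4)
print('foot back corners',W(157,48,.008),W(402,92,.008))
print('arm top c1',W(130,360,.108),W(335,388,.108),W(160,168,.108),W(380,205,.108))
R=lambda X,Y,z:pt('wrist',X/2.5+520,Y/2.5+150,z,i).round(4)
print('rail',R(165,168,.2),R(214,171,.2),R(95,565,.2),R(135,570,.2),'mark',R(190,161,.2),R(190,181,.2))
"
```

```text
[0.4129 0.0835 0.141 ] len 0.02920885687518875 w 0.009047382776682357 yaw -0.15815644465022893
[0.4322 0.2047 0.141 ] len 0.028548916009592824 w 0.00857627946799999 yaw 0.27091607197143686
foot back corners [0.3892 0.1108 0.008 ] [0.4434 0.1009 0.008 ]
arm top c1 [0.3905 0.0689 0.108 ] [0.4269 0.0636 0.108 ] [0.3965 0.1035 0.108 ] [0.4346 0.097  0.108 ]
rail [0.5877 0.1191 0.2   ] [0.6001 0.1183 0.2   ] [0.5881 0.0052 0.2   ] [0.5996 0.0036 0.2   ] mark [0.5936 0.1209 0.2   ] [0.5945 0.1158 0.2   ]
```

```bash
python3 -c "
from h import *
go([.4129,0.0835,0.16],-1.729)"; python3 -m jog '[[[0.0197,0,-0.0071],0.156,0],[[0.0197,0.03,-0.0071],0.156,0],[[0.0197,0.07,-0.0071],0.156,0],[[0.0197,0.11,-0.0071],0.156,0],[[0.0197,0.14,-0.0071],0.156,0],[[0.0197,0.16,-0.0071],0.156,0],[[0.0197,0.17,-0.0071],0.156,0],[[0.0197,0.17,-0.0071],0.156,0],[[0.0197,0.17,-0.0071],0.156,0]]'; python3 -c "
from h import *
snap('wrist','w12'); 
go([.4129,0.0835,0.1125],-1.729)"
```

```text
t 28.22 now [0.42   0.1031 0.3007] yaw -1.5733 shift [ 0.0196  0.1407 -0.007 ] roll 0.1557 w 0.0855 F [ 0.9  0.1 -0.7]
time: 28.97
position: [0.4131, 0.0838, 0.1324]
ee_rot: [-1.57, 0.0, -1.729]
ft_force: [0.0, 0.4, 1.5]
width: 0.0852
t 29.02 now [0.4136 0.084  0.1333] yaw -1.7289 shift [ 0.0006  0.0208 -0.0006] roll 0.0001 w 0.0857 F [ 1.2 -0.5 -0.4]
```

View pics/w12.png

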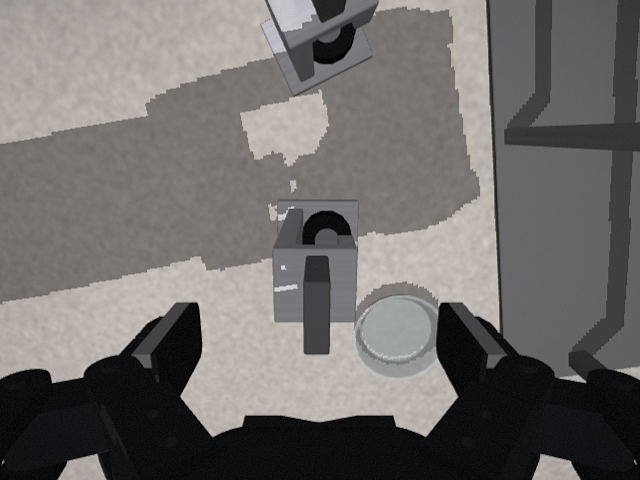

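```bash
python3 -m jog '[[[0,0.01,0],0,0],[[0,0.021,0],0,0],[[0,0.021,0],0,0],[[0,0.021,0],0,0],[[0,0.021,0],0,255],[[0,0.021,0],0,255],[[0,0.021,0],0,255],[[0,0.021,0],0,255],[[0,0.021,0],0,255],[[0,0.021,0],0,255],[[0,0.021,0],0,255],[[0,0.021,0],0,255],[[0,0.021,0],0,255],[[0,0.021,0],0,255],[[0,0.021,0],0,255]]' 60; python3 -c "
from h import *
go([.4129,0.0835,0.1125],-1.729)"
```

```text
time: 30.27
position: [0.4127, 0.0845, 0.111]
ee_rot: [-1.571, 0.0, -1.728]
ft_force: [-1.3, -0.1, 2.6]
width: 0.0094
t 30.27 now [0.4127 0.0845 0.111 ] yaw -1.7278 shift [ 0.0009 -0.0015  0.0004] roll 0.0012 w 0.0094 F [-1.3 -0.1  2.6]
```

```bash
python3 -m jog '[[[0,-0.03,0],0,255],[[0,-0.07,0],0,255],[[0,-0.11,0],0,255],[[0,-0.14,0],0,255],[[0,-0.14,0],0,255],[[0,-0.14,0],0,255]]'; python3 -c "
from h import *
snap('scene','s13'); zoom('s13',250,130,200,190,3.5,1.5)
go([.515,0.035,0.251],-1.571)"
```

```text
time: 30.77
position: [0.4131, 0.0845, 0.2516]
ee_rot: [-1.568, 0.001, -1.728]
ft_force: [-0.4, 0.9, -3.3]
width: 0.0091
t 30.82 now [0.4124 0.0844 0.2497] yaw -1.7278 shift [ 0.0328 -0.0013  0.1091] roll -0.1568 w 0.0094 F [-0.2 -0.6 -4.5]
```

View pics/s13z.png

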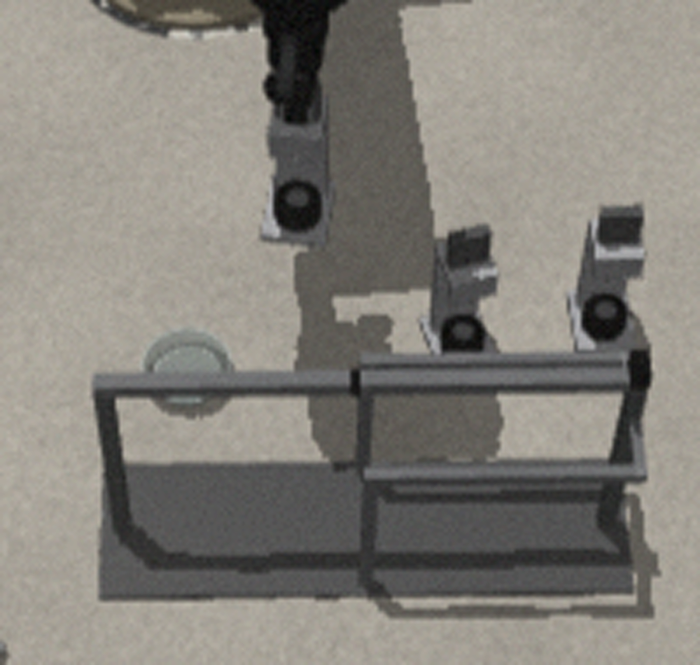

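Carrier 1 is held upright. Move to beside the open part.

```bash
python3 -m jog '[[[0.01,0,0.03],-0.08,255],[[0.02,0,0.065],-0.157,255],[[0.033,-0.001,0.1],-0.157,255],[[0.033,-0.001,0.109],-0.157,255],[[0.033,-0.001,0.109],-0.157,255],[[0.033,-0.001,0.109],-0.157,255],[[0.033,-0.001,0.109],-0.157,255]]'; python3 -c "
from h import *
snap('side','d13'); zoom('d13',220,150,170,180,3.3,1.5)
go([.5945,0.035,0.251],-1.571)"
```

```text
time: 31.4
position: [0.5141, 0.0352, 0.2504]
ee_rot: [-1.574, 0.0, -1.57]
ft_force: [-0.3, -0.4, -1.9]
width: 0.0089
t 31.45 now [0.5142 0.0353 0.251 ] yaw -1.5701 shift [0.0004 0.     0.0803] roll 0.0009 w 0.0093 F [ 0.2  0.4 -1.7]
```

View pics/d13z.png

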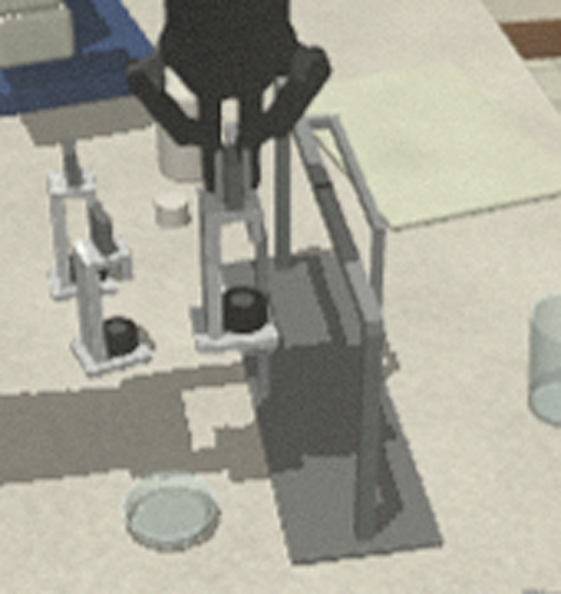

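```bash
python3 -m jog '[[[0,0,0.015],0,255],[[0,0,0.03],0,255],[[0,0,0.045],0,255],[[0,0,0.06],0,255],[[0,0,0.072],0,255],[[0,0,0.08],0,255],[[0,0,0.08],0,255],[[0,0,0.08],0,255],[[0,0,0.08],0,255]]'; python3 -c "
from h import *
snap('side','d14'); zoom('d14',220,150,170,180,3.3,1.5);snap('scene','s14'); zoom('s14',250,130,200,190,3.5,1.5)
go([.5945,0.035,0.212],-1.571)"
```

```text
time: 32.2
position: [0.5944, 0.0352, 0.252]
ee_rot: [-1.571, 0.0, -1.57]
ft_force: [-0.0, -0.6, -2.1]
width: 0.0092
t 32.3 now [0.5945 0.035  0.2522] yaw -1.5705 shift [ 0.      0.0402 -0.    ] roll 0.0005 w 0.0092 F [-0.3 -0.  -2.7]
```

View pics/d14z.png

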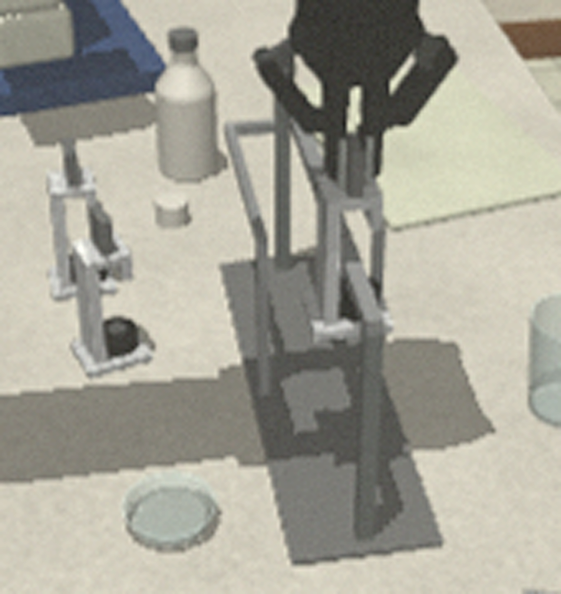

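View pics/s14z.png

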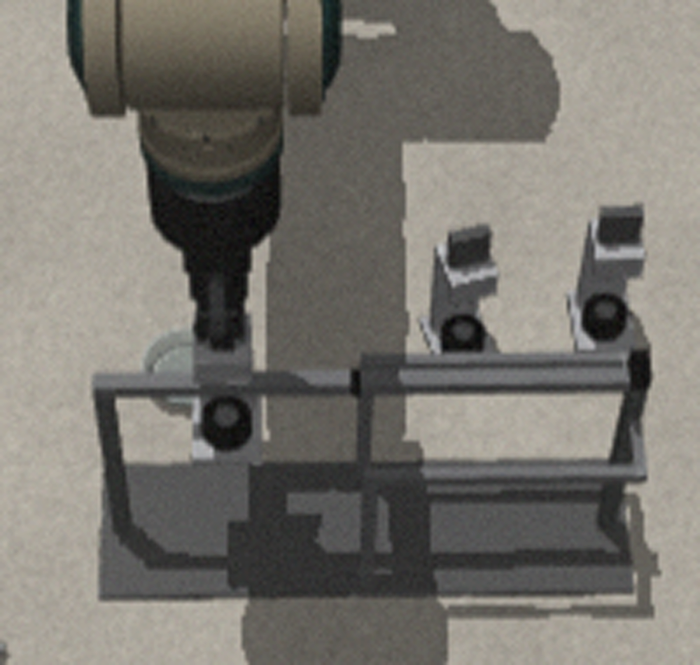

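Bar is inside the C. Lower gradually to rail contact, expected at TCP z ≈ 0.211.

```bash
python3 -m jog '[[[0,0.01,0],0,255],[[0,0.02,0],0,255],[[0,0.03,0],0,255],[[0,0.036,0],0,255],[[0,0.038,0],0,255],[[0,0.038,0],0,255],[[0,0.038,0],0,255]]'; python3 -c "
from h import *
go([.5945,0.2685,0.212],-1.571)"; python3 -m jog '[[[0,0.001,0],0,255],[[0,0.002,0],0,255],[[0,0.002,0],0,255],[[0,0.002,0],0,255]]'; python3 -c "
from h import *
go([.5945,0.2685,0.212],-1.571)"
```

```text
time: 32.88
position: [0.5952, 0.0348, 0.2139]
ee_rot: [-1.571, 0.0, -1.571]
ft_force: [0.3, -0.6, -3.2]
width: 0.0091
t 32.88 now [0.5952 0.0348 0.2139] yaw -1.5708 shift [-0.2337  0.0019 -0.0007] roll 0.0002 w 0.0091 F [ 0.3 -0.6 -3.2]
time: 33.22
position: [0.5952, 0.0348, 0.2119]
ee_rot: [-1.571, 0.0, -1.571]
ft_force: [-0.1, 0.5, -2.3]
width: 0.0093
t 33.22 now [0.5952 0.0348 0.2119] yaw -1.5708 shift [-2.337e-01 -1.000e-04 -7.000e-04] roll 0.0002 w 0.0093 F [-0.1  0.5 -2.3]
```

```bash
python3 -m jog '[[[-0.01,0,0],0,255],[[-0.03,0,0],0,255],[[-0.05,0,0],0,255],[[-0.07,0,0],0,255],[[-0.09,0,0],0,255],[[-0.11,0,0],0,255],[[-0.13,0,0],0,255],[[-0.15,0,0],0,255],[[-0.17,0,0],0,255],[[-0.19,0,0],0,255],[[-0.21,0,0],0,255],[[-0.225,0,0],0,255],[[-0.233,0,0],0,255],[[-0.233,0,0],0,255],[[-0.233,0,0],0,255]]'; python3 -c "
from h import *
go([.5945,0.2685,0.212],-1.571); snap('side','d15'); zoom('d15',220,130,170,180,3.3,1.5)"
```

```text
time: 34.47
position: [0.5951, 0.2677, 0.2117]
ee_rot: [-1.571, -0.0, -1.571]
ft_force: [0.1, -1.2, -1.3]
width: 0.0091
t 34.47 now [0.5951 0.2677 0.2117] yaw -1.5705 shift [-0.0008 -0.0003 -0.0006] roll 0.0005 w 0.0091 F [ 0.1 -1.2 -1.3]
```

View pics/d15z.png

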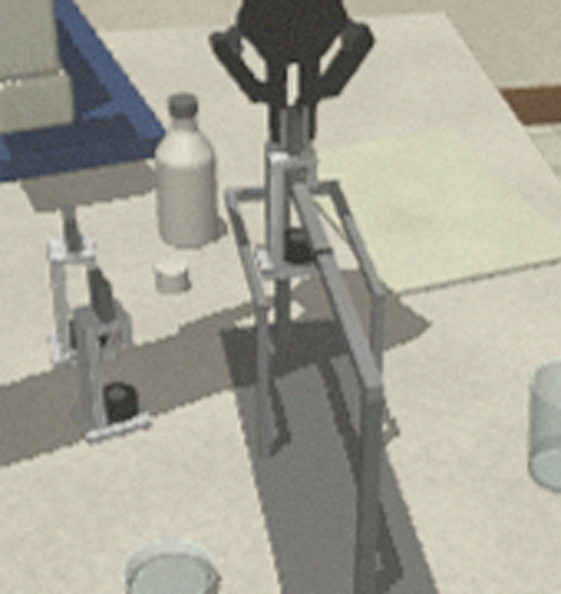

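```bash
python3 -m jog '[[[0,0.001,0],0,255],[[0,0.001,0],0,255],[[0,0.001,0],0,255],[[0,0.001,0],0,200],[[0,0.001,0],0,150],[[0,0.001,0],0,0],[[0,0.001,0],0,0],[[0,0.001,0],0,0],[[0,0.001,0],0,0],[[0,0.001,0],0,0],[[0,0.001,0],0,0],[[0,0.001,0],0,0],[[0,-0.03,0],0,0],[[0,-0.06,0],0,0],[[0,-0.1,0],0,0],[[0,-0.1,0],0,0],[[0,-0.1,0],0,0]]'; python3 -c "
from h import *
go([.43,0.225,0.3],-1.3); snap('side','d16'); zoom('d16',220,130,170,180,3.3,1.5)"
```

```text
time: 35.93
position: [0.5958, 0.2681, 0.3157]
ee_rot: [-1.564, 0.003, -1.571]
ft_force: [0.4, -0.6, -0.4]
width: 0.0852
t 35.93 now [0.5958 0.2681 0.3157] yaw -1.5707 shift [ 0.0431  0.0157 -0.1658] roll -0.2707 w 0.0852 F [ 0.4 -0.6 -0.4]
```

View pics/d16z.png

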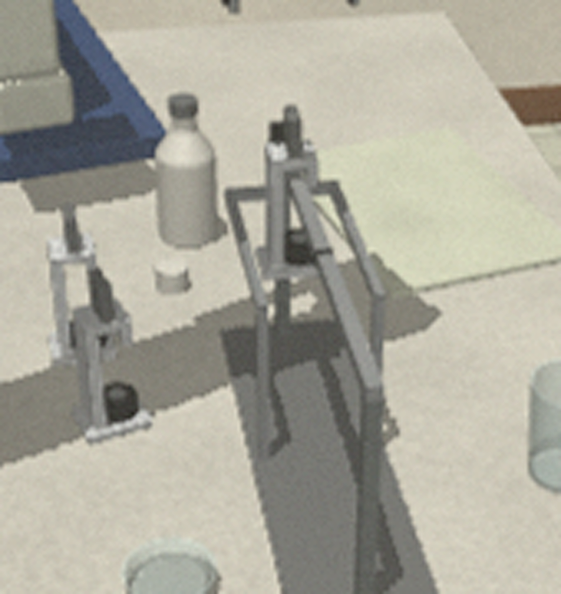

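```bash
python3 -m jog '[[[0.044,0.016,-0.164],-0.27,0],[[0.044,0.016,-0.164],-0.27,0],[[0.044,0.016,-0.164],-0.27,0],[[0.044,0.016,-0.164],-0.27,0],[[0.044,0.016,-0.164],-0.27,0],[[0.044,0.016,-0.164],-0.27,0],[[0.044,0.016,-0.164],-0.27,0],[[0.044,0.016,-0.164],-0.27,0]]'; python3 -c "
from h import *
snap('wrist','w17'); zoom('w17',250,150,140,150,4,1.5)
go([.4322,0.2047,0.14],-1.3)"
```

```text
time: 36.65
position: [0.4321, 0.224, 0.2955]
ee_rot: [-1.571, 0.0, -1.301]
ft_force: [0.7, 0.1, -0.0]
width: 0.0855
t 36.7 now [0.4322 0.224  0.2955] yaw -1.3012 shift [ 0.0186  0.1555 -0.0052] roll -0.0012 w 0.0854 F [ 0.1 -0.7 -0.1]
```

View pics/w17z.png

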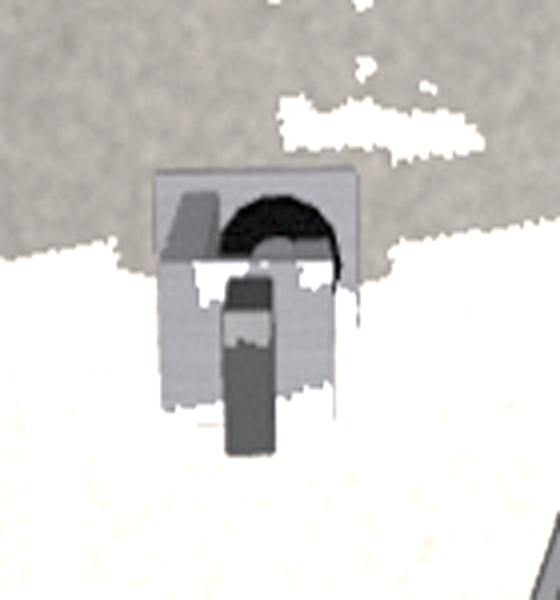

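```bash
python3 -c "
from h import *
i=info('w17')
c=np.array([pt('wrist',X/4+250,Y/4+150,.141,i) for X,Y in [(224,312),(272,311),(275,455),(227,456)]]); m=c.mean(0)
d=(c[0]+c[1]-c[2]-c[3])/2; y=np.arctan2(-d[0],d[1]); print(m.round(4),'len',np.linalg.norm(d),'w',np.linalg.norm(c[0]-c[1]),'yaw',y)
go([m[0],m[1],.1115],-np.pi/2+y)"
```

```text
[0.4322 0.2051 0.141 ] len 0.029336286723736955 w 0.009294663993012825 yaw 0.28511193872490875
t 36.7 now [0.4322 0.224  0.2955] yaw -1.3012 shift [ 0.0182  0.184  -0.0051] roll -0.0155 w 0.0854 F [ 0.1 -0.7 -0.1]
```

```bash
python3 -m jog '[[[0.018,0.0,-0.005],-0.01,0],[[0.018,0.04,-0.005],-0.01,0],[[0.018,0.08,-0.005],-0.01,0],[[0.018,0.12,-0.005],-0.01,0],[[0.018,0.15,-0.005],-0.01,0],[[0.018,0.17,-0.005],-0.01,0],[[0.018,0.184,-0.005],-0.01,0],[[0.018,0.184,-0.005],-0.01,0],[[0.018,0.184,-0.005],-0.01,0],[[0.018,0.184,-0.005],-0.01,255],[[0.018,0.184,-0.005],-0.01,255],[[0.018,0.184,-0.005],-0.01,255],[[0.018,0.184,-0.005],-0.01,255],[[0.018,0.184,-0.005],-0.01,255],[[0.018,0.184,-0.005],-0.01,255],[[0.018,0.184,-0.005],-0.01,255],[[0.018,0.184,-0.005],-0.01,255],[[0.018,0.184,-0.005],-0.01,255],[[0.018,0.184,-0.005],-0.01,255],[[0.018,0.184,-0.005],-0.01,255]]' 60; python3 -c "
from h import *
go([.4322,0.205,0.251],-1.3)"
```

```text
time: 38.37
position: [0.4314, 0.2052, 0.1122]
ee_rot: [-1.57, 0.0, -1.291]
ft_force: [1.3, 0.0, 2.9]
width: 0.0089
t 38.37 now [0.4314 0.2052 0.1122] yaw -1.2908 shift [ 0.0004 -0.1388  0.0007] roll 0.0092 w 0.0089 F [1.3 0.  2.9]
```

```bash
python3 -m jog '[[[0,-0.03,0],0,255],[[0,-0.07,0],0,255],[[0,-0.11,0],0,255],[[0,-0.14,0],0,255],[[0,-0.14,0],0,255],[[0,-0.14,0],0,255]]'; python3 -c "
from h import *
go([.515,0.035,0.252],-1.571)"
```

```text
time: 38.87
position: [0.4314, 0.2052, 0.2525]
ee_rot: [-1.569, 0.0, -1.291]
ft_force: [-0.2, 0.1, -4.0]
width: 0.0089
t 38.87 now [0.4314 0.2052 0.2525] yaw -1.2908 shift [0.1867 0.0005 0.0333] roll 0.2802 w 0.0089 F [-0.2  0.1 -4. ]
```

```bash
python3 -m jog '[[[0.03,0,0.005],0.1,255],[[0.065,0,0.0115],0.2,255],[[0.1,0,0.018],0.28,255],[[0.14,0,0.025],0.28,255],[[0.17,0,0.03],0.28,255],[[0.187,0,0.0333],0.28,255],[[0.187,0,0.0333],0.28,255],[[0.187,0,0.0333],0.28,255],[[0.187,0,0.0333],0.28,255]]'; python3 -c "
from h import *
go([.5945,0.035,0.252],-1.571); snap('side','d18'); zoom('d18',220,130,170,180,3.3,1.5)"
```

```text
time: 39.62
position: [0.514, 0.0352, 0.2499]
ee_rot: [-1.574, 0.001, -1.57]
ft_force: [-0.0, 0.5, -2.8]
width: 0.0093
t 39.62 now [0.514  0.0352 0.2499] yaw -1.5704 shift [ 0.0002 -0.0021  0.0805] roll 0.0006 w 0.0093 F [-0.   0.5 -2.8]
```

View pics/d18z.png

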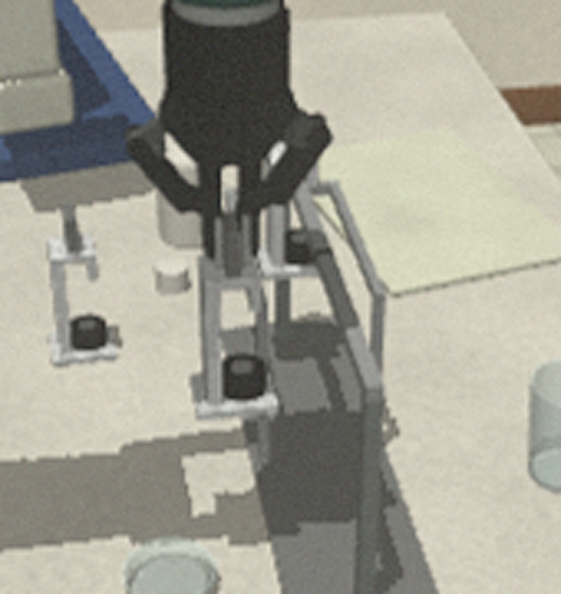

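```bash
python3 -m jog '[[[0,-0.001,0.015],0,255],[[0,-0.001,0.03],0,255],[[0,-0.001,0.045],0,255],[[0,-0.001,0.06],0,255],[[0,-0.001,0.072],0,255],[[0,-0.001,0.08],0,255],[[0,-0.001,0.08],0,255],[[0,-0.001,0.08],0,255],[[0,0.01,0.08],0,255],[[0,0.02,0.08],0,255],[[0,0.03,0.08],0,255],[[0,0.034,0.08],0,255],[[0,0.036,0.08],0,255],[[0,0.036,0.08],0,255]]'; python3 -c "
from h import *
go([.5945,0.219,0.213],-1.571)"
```

```text
time: 40.83
position: [0.5944, 0.0345, 0.215]
ee_rot: [-1.572, 0.0, -1.571]
ft_force: [-0.7, 0.1, -3.1]
width: 0.0089
t 40.83 now [0.5944 0.0345 0.215 ] yaw -1.5709 shift [-0.1845  0.002   0.    ] roll 0.0001 w 0.0089 F [-0.7  0.1 -3.1]
```

```bash
python3 -m jog '[[[-0.01,0.002,0],0,255],[[-0.03,0.002,0],0,255],[[-0.05,0.002,0],0,255],[[-0.07,0.002,0],0,255],[[-0.09,0.002,0],0,255],[[-0.11,0.002,0],0,255],[[-0.13,0.002,0],0,255],[[-0.15,0.002,0],0,255],[[-0.165,0.002,0],0,255],[[-0.175,0.002,0],0,255],[[-0.181,0.002,0],0,255],[[-0.181,0.002,0],0,255],[[-0.181,0.002,0],0,255]]'; python3 -c "
from h import *
go([.5945,0.2155,0.212],-1.571); snap('side','d19'); zoom('d19',220,130,170,180,3.3,1.5)"
```

```text
time: 41.92
position: [0.5949, 0.2152, 0.2138]
ee_rot: [-1.571, -0.0, -1.571]
ft_force: [0.8, -0.1, -3.0]
width: 0.0092
t 41.92 now [0.5949 0.2152 0.2138] yaw -1.571 shift [-0.0003  0.0018 -0.0004] roll -0.0 w 0.0092 F [ 0.8 -0.1 -3. ]
```

View pics/d19z.png

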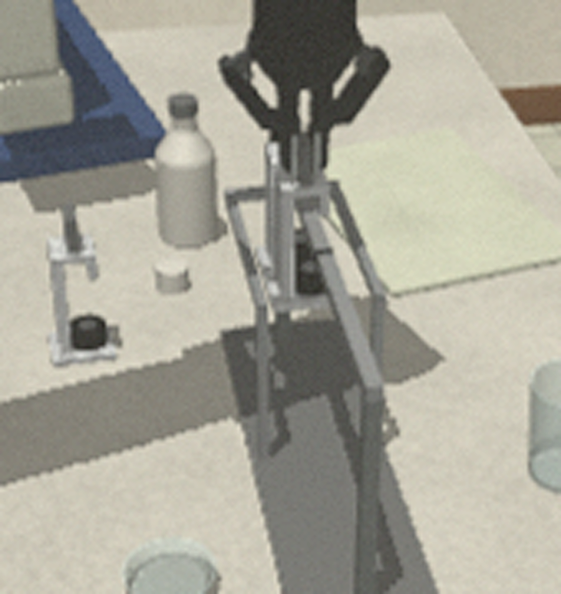

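Lower 2 mm, release, rise.

```bash
python3 -m jog '[[[0,0.001,0],0,255],[[0,0.002,0],0,255],[[0,0.002,0],0,255],[[0,0.002,0],0,200],[[0,0.002,0],0,150],[[0,0.002,0],0,0],[[0,0.002,0],0,0],[[0,0.002,0],0,0],[[0,0.002,0],0,0],[[0,0.002,0],0,0],[[0,0.002,0],0,0],[[0,0.002,0],0,0],[[0,-0.03,0],0,0],[[0,-0.06,0],0,0],[[0,-0.1,0],0,0],[[0,-0.1,0],0,0],[[0,-0.1,0],0,0]]'; python3 -c "
from h import *
go([.418,0.335,0.295],-1.571); snap('side','d20'); zoom('d20',220,130,170,180,3.3,1.5)"
```

```text
time: 43.38
position: [0.5955, 0.2158, 0.3175]
ee_rot: [-1.564, 0.002, -1.571]
ft_force: [-0.1, -0.2, -0.6]
width: 0.0854
t 43.38 now [0.5955 0.2158 0.3175] yaw -1.5707 shift [-0.1192  0.0225 -0.1775] roll 0.0003 w 0.0854 F [-0.1 -0.2 -0.6]
```

View pics/d20z.png

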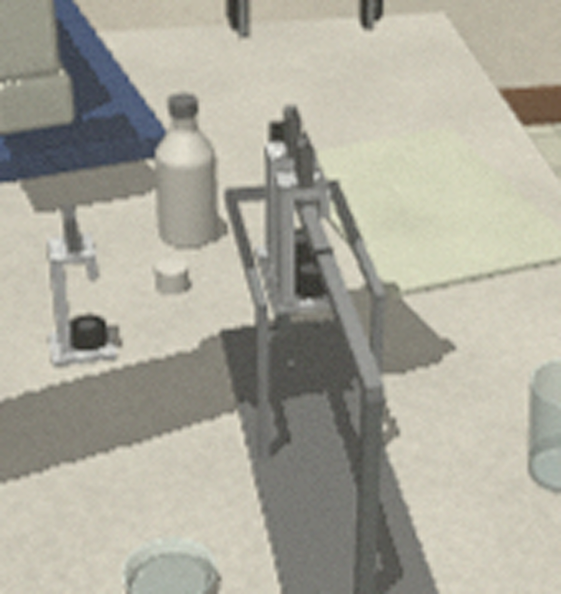

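Both hang. Carrier 3.

```bash
python3 -m jog '[[[-0.119,0.022,-0.177],0,0],[[-0.119,0.022,-0.177],0,0],[[-0.119,0.022,-0.177],0,0],[[-0.119,0.022,-0.177],0,0],[[-0.119,0.022,-0.177],0,0],[[-0.119,0.022,-0.177],0,0],[[-0.119,0.022,-0.177],0,0],[[-0.119,0.022,-0.177],0,0]]'; python3 -c "
from h import *
snap('wrist','w21'); zoom('w21',250,150,140,150,4,1.5)"
```

```text
time: 44.1
position: [0.4177, 0.3344, 0.2907]
ee_rot: [-1.572, -0.001, -1.57]
ft_force: [0.2, 0.0, -0.7]
width: 0.0856
```

View pics/w21z.png

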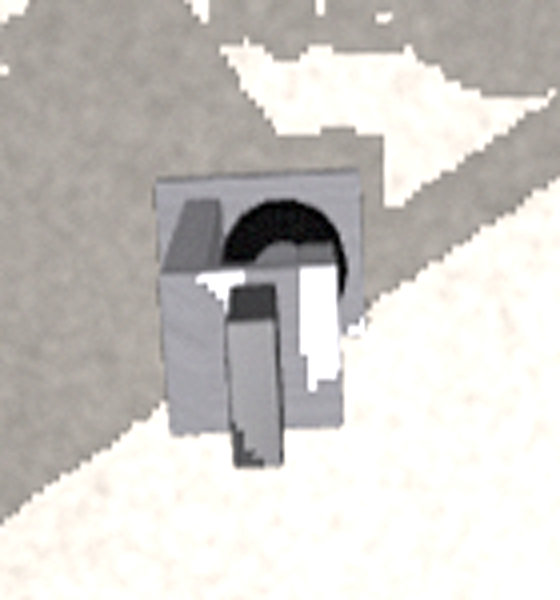

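```bash
python3 -c "
from h import *
i=info('w21')
c=np.array([pt('wrist',X/4+250,Y/4+150,.141,i) for X,Y in [(227,320),(277,318),(284,466),(234,468)]]); m=c.mean(0)
d=(c[0]+c[1]-c[2]-c[3])/2; y=np.arctan2(-d[0],d[1]); print(m.round(4),'len',np.linalg.norm(d),'w',np.linalg.norm(c[0]-c[1]),'yaw',y)
go([m[0],m[1],.1115],-np.pi/2+y)"
```

```text
[0.4139 0.3154 0.141 ] len 0.029798251333585633 w 0.009544727176093157 yaw 0.04245501610918729
t 44.15 now [0.4183 0.334  0.2909] yaw -1.5714 shift [ 0.0186  0.1794 -0.0044] roll -0.0431 w 0.0852 F [ 0.2  0.  -0.1]
```

```bash
python3 -m jog '[[[0.0186,0.0,-0.0042],-0.043,0],[[0.0186,0.04,-0.0042],-0.043,0],[[0.0186,0.08,-0.0042],-0.043,0],[[0.0186,0.12,-0.0042],-0.043,0],[[0.0186,0.15,-0.0042],-0.043,0],[[0.0186,0.17,-0.0042],-0.043,0],[[0.0186,0.179,-0.0042],-0.043,0],[[0.0186,0.179,-0.0042],-0.043,0],[[0.0186,0.179,-0.0042],-0.043,0],[[0.0186,0.179,-0.0042],-0.043,255],[[0.0186,0.179,-0.0042],-0.043,255],[[0.0186,0.179,-0.0042],-0.043,255],[[0.0186,0.179,-0.0042],-0.043,255],[[0.0186,0.179,-0.0042],-0.043,255],[[0.0186,0.179,-0.0042],-0.043,255],[[0.0186,0.179,-0.0042],-0.043,255],[[0.0186,0.179,-0.0042],-0.043,255],[[0.0186,0.179,-0.0042],-0.043,255],[[0.0186,0.179,-0.0042],-0.043,255],[[0.0186,0.179,-0.0042],-0.043,255]]' 60; python3 -m jog '[[[0,-0.03,0],0,255],[[0,-0.07,0],0,255],[[0,-0.11,0],0,255],[[0,-0.14,0],0,255],[[0,-0.14,0],0,255],[[0,-0.14,0],0,255]]'; python3 -c "
from h import *
go([.43,0.12,0.252],-1.571)
go([.515,0.035,0.252],-1.571)"
```

```text
time: 45.82
position: [0.4137, 0.3162, 0.1132]
ee_rot: [-1.57, 0.0, -1.528]
ft_force: [-0.7, -0.0, 4.3]
width: 0.0089
time: 46.32
position: [0.414, 0.3162, 0.2537]
ee_rot: [-1.569, 0.001, -1.528]
ft_force: [0.6, -0.7, -3.5]
width: 0.0091
t 46.32 now [0.414  0.3162 0.2537] yaw -1.5279 shift [0.1967 0.0017 0.0076] roll 0.0431 w 0.0091 F [ 0.6 -0.7 -3.5]
t 46.32 now [0.414  0.3162 0.2537] yaw -1.5279 shift [0.2852 0.0017 0.0888] roll 0.0431 w 0.0091 F [ 0.6 -0.7 -3.5]
```

```bash
python3 -m jog '[[[0.04,0,0.001],0.043,255],[[0.08,0,0.002],0.043,255],[[0.12,0,0.004],0.043,255],[[0.16,0,0.006],0.043,255],[[0.19,0,0.008],0.043,255],[[0.215,0,0.024],0.043,255],[[0.24,0,0.047],0.043,255],[[0.265,0,0.07],0.043,255],[[0.285,0,0.088],0.043,255],[[0.285,0,0.0888],0.043,255],[[0.285,0,0.0888],0.043,255],[[0.285,0,0.0888],0.043,255]]'; python3 -c "
from h import *
go([.5945,0.035,0.253],-1.571); snap('side','d22'); zoom('d22',220,130,170,180,3.3,1.5)"
```

```text
time: 47.32
position: [0.5137, 0.0353, 0.2505]
ee_rot: [-1.575, 0.0, -1.571]
ft_force: [-0.5, 0.6, -3.1]
width: 0.0089
t 47.32 now [0.5137 0.0353 0.2505] yaw -1.5709 shift [ 0.0003 -0.0025  0.0808] roll 0.0001 w 0.0089 F [-0.5  0.6 -3.1]
```

View pics/d22z.png

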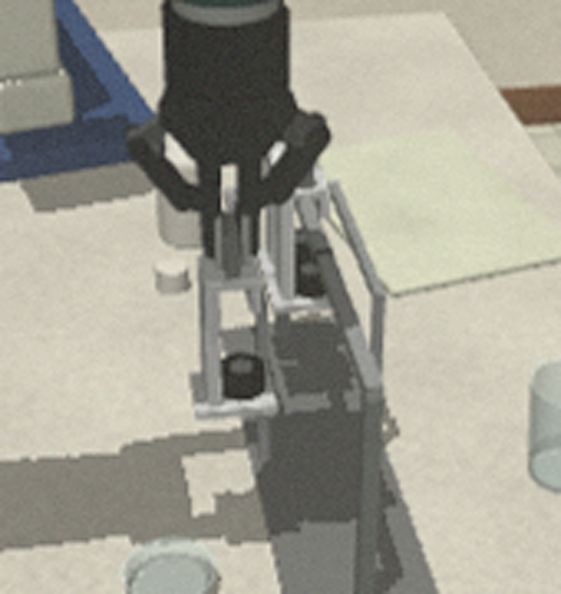

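```bash
python3 -m jog '[[[0,-0.001,0.015],0,255],[[0,-0.001,0.03],0,255],[[0,-0.001,0.045],0,255],[[0,-0.001,0.06],0,255],[[0,-0.001,0.072],0,255],[[0,-0.001,0.08],0,255],[[0,-0.001,0.08],0,255],[[0,-0.001,0.08],0,255],[[0,0.01,0.08],0,255],[[0,0.02,0.08],0,255],[[0,0.03,0.08],0,255],[[0,0.034,0.08],0,255],[[0,0.036,0.08],0,255],[[0,0.036,0.08],0,255]]'; python3 -c "
from h import *
go([.5945,0.164,0.2145],-1.571)"
```

```text
time: 48.53
position: [0.5942, 0.0351, 0.216]
ee_rot: [-1.572, 0.0, -1.571]
ft_force: [0.1, 0.7, -2.9]
width: 0.0085
t 48.53 now [0.5942 0.0351 0.216 ] yaw -1.5709 shift [-0.1289  0.0015  0.0003] roll 0.0001 w 0.0085 F [ 0.1  0.7 -2.9]
```

```bash
python3 -m jog '[[[-0.01,0.0015,0],0,255],[[-0.03,0.0015,0],0,255],[[-0.05,0.0015,0],0,255],[[-0.07,0.0015,0],0,255],[[-0.09,0.0015,0],0,255],[[-0.11,0.0015,0],0,255],[[-0.122,0.0015,0],0,255],[[-0.129,0.0015,0],0,255],[[-0.129,0.0015,0],0,255],[[-0.129,0.0015,0],0,255]]'; python3 -c "
from h import *
go([.5945,0.164,0.213],-1.571); snap('scene','s23'); zoom('s23',250,130,200,190,3.5,1.5)"
```

```text
time: 49.37
position: [0.5946, 0.1638, 0.2154]
ee_rot: [-1.571, -0.0, -1.571]
ft_force: [-0.7, -0.9, -3.1]
width: 0.0087
t 49.37 now [0.5946 0.1638 0.2154] yaw -1.5707 shift [-0.0002  0.0024 -0.0001] roll 0.0003 w 0.0087 F [-0.7 -0.9 -3.1]
```

View pics/s23z.png

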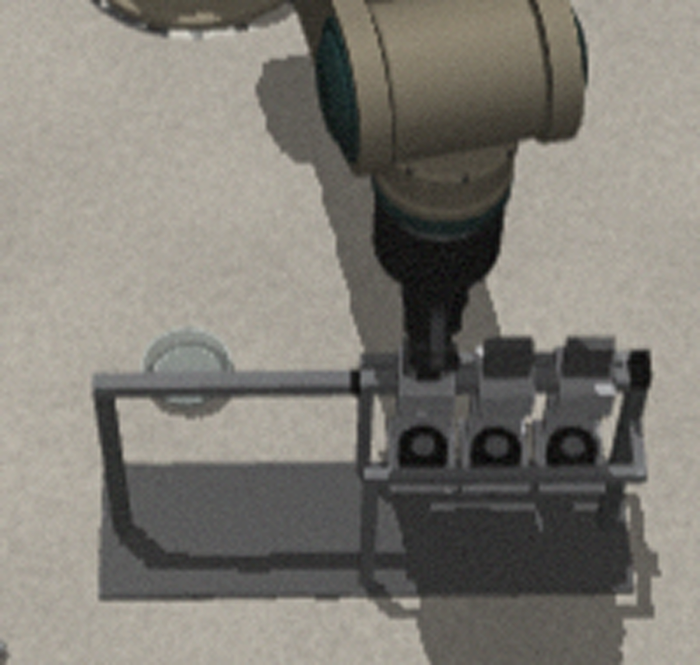

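Spaced with gaps, all past the mark. Lower 2 mm, release, rise and clear.

```bash
python3 -m jog '[[[0,0.001,0],0,255],[[0,0.002,0],0,255],[[0,0.002,0],0,255],[[0,0.002,0],0,200],[[0,0.002,0],0,150],[[0,0.002,0],0,0],[[0,0.002,0],0,0],[[0,0.002,0],0,0],[[0,0.002,0],0,0],[[0,0.002,0],0,0],[[0,0.002,0],0,0],[[0,0.002,0],0,0],[[0,-0.03,0],0,0],[[0,-0.06,0],0,0],[[0,-0.1,0],0,0],[[0,-0.1,0],0,0],[[0,-0.1,0],0,0]]'; python3 -m jog '[[[0,0,-0.04],0,0],[[0,0,-0.08],0,0],[[0,0,-0.12],0,0],[[0,0,-0.16],0,0],[[0,0,-0.16],0,0],[[0,0,-0.16],0,0]]'; python3 -c "
from h import *
go([.43,0.1,.3]);snap('scene','s24'); snap('side','d24'); zoom('d24',220,130,170,180,3.3,1.5); zoom('s24',120,160,340,170,2.3,1.5)"
```

```text
time: 50.83
position: [0.5953, 0.1643, 0.3188]
ee_rot: [-1.564, 0.001, -1.571]
ft_force: [-0.1, -0.0, -0.6]
width: 0.0854
time: 51.33
position: [0.433, 0.1641, 0.3148]
ee_rot: [-1.571, 0.0, -1.57]
ft_force: [0.9, 0.4, 0.5]
width: 0.0854
t 51.33 now [0.433  0.1641 0.3148] yaw -1.5697 shift [ 0.0641  0.0148 -0.0031] roll None w 0.0854 F [0.9 0.4 0.5]
```

View pics/d24z.png

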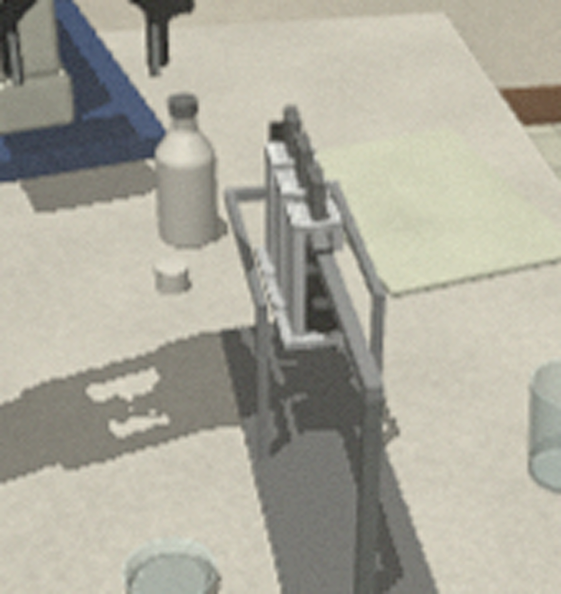

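View pics/s24z.png

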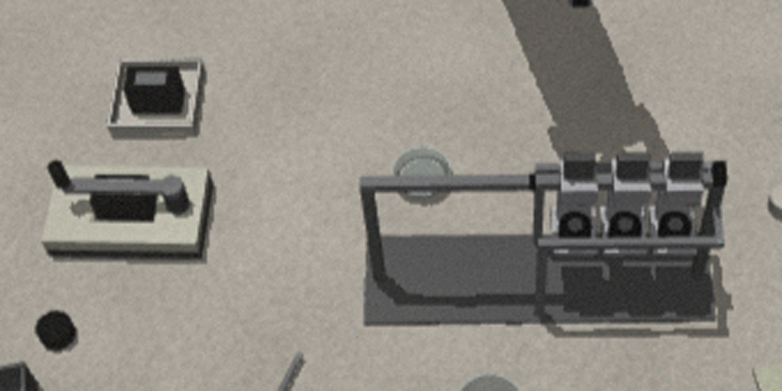

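View pics/d24.png

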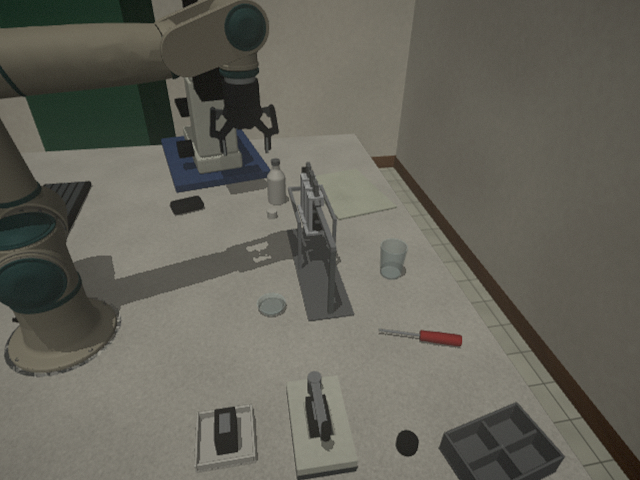

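```bash
python3 -c "
from station import finish_job
print(finish_job())"
```

```text
the job is handed in; nothing more can be done
None
```

The job is done and was handed in after about 51 s of robot time. No verdict comes back, so the results below rest on my own checks.

- **Clamp and blocks:** I opened the lever to about 1.85 rad and set the finished block in the white tray, face up. I then seated the new block in the pocket, face up. It touched the pocket floor at the expected height with about 6 N, and the wrist picture showed it square in the pocket.
- **Lever:** I swung it shut until it stood against its stop, with about 12 N on it and no further motion. The picture afterwards showed it lying along the clamp's centre line.
- **Carriers:** All three were on the bench. I hooked each in the open part of the rail and slid it into the bay, with centres at about y = 0.267, 0.215 and 0.164 m. The edge nearest the mark is about 23 mm past it. The last two pictures show them hanging upright, with gaps between them and clear of the guard bars and the end stop.

The last scene and side pictures show the finished block still in the tray, the lever shut, and the bystanders apparently where they started. I saw no block knocked aside. Two things were not exact:

- **Sliding:** I carried each carrier about 1–3 mm clear of the rail top while sliding it. I lowered it at the end of the slide, before letting go.
- **Rail position:** The scene and wrist cameras disagreed by about 3 mm across the rail, and I used the wrist value. All three hooks dropped over the rail without side force.

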